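# Lock the focus of an inspection camera lens

### The arm

A 7-joint arm with a two-finger parallel gripper is mounted at the origin on the work surface. World frame = base frame: x ahead of the robot, y to its left, z up, the work surface at z = 0. Lengths are in mm, angles in rad, forces in N, time in s.
With the tool pointing down it reaches from about 350 to 775 mm from the base axis. Payload 3.1 kg.
Tool frame: the origin (TCP) lies on the centre line of the jaws, within the pads' length; the fingertips stand 17 mm ahead of it and the grasp point (between the pads) lies 2 mm behind it (robot.tip_extent is the distance from the TCP to the fingertips, in mm); z points along the fingers, y is the direction in which the jaws open and shut (so a half turn about z gives the same grasp; the last joint's range is limited). The gripper opens to 85 mm and grips with 20 to 120 N. Pads are 22 mm wide; open, the fingers measure 114 mm over their backs; the gripper's body (76 mm by 85 mm) begins 54 mm behind the grasp point. The pads swing forward as they close: fully open they stand 13 mm farther back than shut.
Start: joints at [-1.389, 0.311, 0.014, 1.512, -0.004, 1.319, -0.027], TCP at [122.035, 536.306, 248.304] pointing down, gripper open.
Joint ranges: [-2.7, 2.7], [-0.3, 1.91], [-1.27, 1.3], [0.12, 2.57], [-1.44, 4.58], [0.2, 2.03], [-3.05, 3.05]. Speed limits (rad/s): [2.79, 2.79, 3.14, 3.14, 3.14, 3.14, 3.14].

### API

Orientations are given as a unit quaternion [x, y, z, w].
In Python, from bench import robot gives the robot as it stands. The module is installed in compiled form; this text tells all that it offers.
- The arm moves only by the tool carry_out, never from a script. Its argument "rows" is one flat list of numbers, 5 for each row, row after row: the shift along the tool's x, y, z in m, then the turn about the tool's z in rad, then the opening, from 0 (shut) to 1 (fully open). In form: [x, y, z, roll, jaw, x, y, z, roll, jaw, ...]. A call has 1 to 8 rows; each row is the pose to reach, as a shift and turn from the pose measured when the call began, along the tool's axes at that moment; what a row does not reach only later rows make up. A row lasts 1/12 s, in which the tool goes at most 41.7 mm and 7.16 degrees, less where a joint would pass 70% of its speed; a pose out of reach is approached as far as the arm can. A call with a gripper value outside its range is refused whole. The fingers move at their own pace and stop on an object; "force" is the grip in N (left out, the last holds). Time passes only in rows, so rows that repeat a pose let the fingers close. It gives the time, the measured TCP pose, the force and the opening at its end, in the units of the state.
- robot.sense(): the state, without advancing time (a new reading comes with each control period).
- robot.camera(name): name is "scene" or "side" or "wrist"; returns a dict with "frame" (384x512x3 uint8, blue, green, red), "K" (3x3 intrinsics, pixels), "dist_coeffs" ([k1, k2, p1, p2, k3] as OpenCV has them; the pictures are not rectified), "origin" and "orientation" of the camera in the world. Camera axes: x right, y up, looking along -z (the intrinsics and any distortion apply to the point x, -y, -z); pixel columns grow to the right and rows downward; lengths in mm; the calibration is good to about 2 mm. A picture is of the moment at which its call begins. There is no depth.
- robot.finish_job(): hands the job in, once; it reports no verdict.
The state is a dict: "time_s": time; "q": joint angles; "joint_velocities": joint speeds; "effort": joint torques, N m; "position": TCP position; "orientation": TCP orientation; "wrist_force": force on the tool from outside, world axes, zero at the start; "moment": the same for the moment, N m; "finger_gap": finger opening in mm.
Only numpy, scipy, OpenCV 4.12 (cv2) and the standard library are available. Lean on these libraries where they do the work, as an engineer would, in place of code of your own. Each camera call takes 0.05 s, during which the arm holds its last target.

### The job

Lock the focus of the inspection camera that stands lens-up on the bench: lower the two-armed wrench gently over the flats of the lens barrel so that its arm comes to bear on the stand's column and keeps the barrel from turning, then turn the knurled lock ring clockwise until it is snug against the housing, without overtightening it. Then take the wrench off and lay it flat on the table. The barrel must stay where it was focused, and nothing else on the bench may be shifted.

Things in the scene. Friction and masses are not known exactly. Their poses are not given: they have to be found in the camera images.
- camera: Inspection camera on its stand, fixed: base plate 100 x 210 x 10 mm, 60 mm square body (z 10-60 mm), round housing 48 mm wide (z 60-80), 2 mm washer, knurled lock ring and lens barrel on one upright axis. Origin: on that axis at table height, z up. A fitted wrench's arms lie along y; the stand's column is at x +17, y +88 mm.
- column (a point): On the axis of the stand's upright steel column (16 mm thick, 142 mm tall), 108 mm above the table. It stands 3 mm clear of the +y arm of a wrench fitted square to the camera, on the side to which that arm swings when the barrel turns clockwise from above, so the wrench brings the barrel to a stop there after 1 to 7 degrees.
- ring_mid (a point): Centre of the knurled aluminium lock ring, on the lens axis: 56 mm wide, 14 mm tall (82-96 mm above the table), loose at first. Clockwise from above tightens: it runs on the barrel's thread at 0.1 N m for an unknown 0.35 to 0.95 rad, then jams and the torque jumps; 0.3 to 0.5 N m is snug. The loose barrel (0.06 N m) turns with it unless held. The ring does not visibly sink.
- clamp_washer (a joint): Twist (rad) of the brass tab washer under the ring, which is keyed to the barrel. 0 while the ring is loose; moves once the ring jams on it with over 0.2 N m, then 0.1 rad per further 0.15 N m. It stays when let go (above 0.13 it springs back to that). Over 0.05 is snug, over 0.22 overtightened.
- shoulder (a point): Centre of the barrel's round shoulder (40 mm wide), on the lens axis 102 mm above the table; axes turn with the barrel, at the start within 1 degree of the camera's. A fitted wrench rests on it. Above it: two flats 26 mm apart (x), 30 mm long (y), 9 mm tall; a bevelled top 24 x 28 x 3 mm; a round glass nose 23 mm wide, up to 118 mm above the table.
- focus_mark (a point): White index mark on the barrel's shoulder, 18 mm from the lens axis on the barrel's -x side: it shows whether the barrel has turned.
- wrench: Loose two-armed steel lens wrench, 8 mm thick, 0.09 kg. Origin: centre of the underside of its head, z up. Head 39 (x) by 43 mm (y) with a through hole 27.5 (x) by 32 mm (y); two equal arms, 12 mm wide, along +y and -y, each ending 95 mm from the centre. Fits either way round; it can catch on the flats and go down with small shifts under a push of 5 to 10 N.
- screwdriver: Bystander: black-handled screwdriver between wrench and camera; leave it.
- lens_cap: Bystander: black lens cap, 34 mm wide, beyond the screwdriver; leave it.
- gear_motor: Bystander: steel gear motor, 36 mm thick, lying; leave it.
- solder_spool: Bystander: spool of solder, 52 mm wide, 34 mm tall; leave it.
- pine_stick: Bystander: pine stick 190 x 24 x 14 mm, lying beyond the camera; leave it.
- caliper: Bystander: caliper, 200 mm long, lying to the left of the camera; leave it.
- flux_jar: Bystander: amber jar, 40 mm wide, 45 mm tall, beyond the wrench; leave it.
Mind the look-alikes: they are no part of the job. Leave any orange or red look-alike of the wrench alone.

How it is judged (in metres and radians):
On the way, in this order (a step that is already met when the one before it is completed fails the run):
1. the wrench sits on the barrel's flats, down on the shoulder (horizontal distance between wrench and shoulder below 0.004 m and z of wrench in the frame of shoulder between -0.004 and 0.004 m and angle between wrench's own z axis and vertical below 0.1 rad), for 0.2 s.
2. the lock ring is snug with the wrench still on the barrel (value of joint clamp_washer above 0.05 rad and horizontal distance between wrench and shoulder below 0.005 m and z of wrench in the frame of shoulder below 0.006 m), for 0.2 s.
At the end, for the whole second after the job is handed in: The lock ring is snug (washer twist over 0.05 rad), the barrel's mark is within 3.6 mm (11 degrees) of where it started, and the wrench lies flat and still on the table (underside below 6 mm, tilt under 0.1 rad) (value of joint clamp_washer above 0.05 rad and distance of focus_mark from where it was at the start of the episode below 0.0036 m and height (world z) of wrench below 0.006 m and angle between wrench's own z axis and vertical below 0.1 rad and linear speed of wrench below 0.02 m/s); the robot touches nothing.
It fails at once if the barrel is turned out of focus (its mark moves more than 3.6 mm, 11 degrees) (distance of focus_mark from where it was at the start of the episode above 0.0036 m).
It fails at once if the lock ring is overtightened (washer twist over 0.22 rad) (value of joint clamp_washer above 0.22 rad).
It fails at once if the wrench is forced on the lens (more than 35 N between them) (contact force between wrench and barrel above 35 N).
It fails at once if another thing on the bench is shifted by more than 20 mm (distance of any of screwdriver, lens_cap, gear_motor, solder_spool, pine_stick, caliper, flux_jar from where it was at the start of the episode above 0.02 m).
It also fails if it takes over 64 s, if anything falls off the work surface, if the arm or the gripper's body presses on something with over 40 N, if the wrist force passes 120 N, or if a joint passes its speed limit or range.

## Working session

There is one attempt and no reset: what is moved stays moved. The work goes in short steps, Python scripts to look and compute and a tool call to move; the robot and the scene stay as the last step left them, time stands still between calls to the robot, and variables do not carry over. Pictures are saved under pics/ and viewed, and the job is handed in when it is done.

Besides the shell and the picture viewer there is one more tool, called after "Emit:" in YAML: its name, and indented under it one key for each argument. carry_out: Moves the arm, as the interface text tells. Its arguments: {"type":"object","properties":{"rows":{"type":"array"},"force":{"type":"number"}},"required":["rows"]}

```bash
mkdir -p pics; ls; python3 - <<'E'
from bench import robot
import cv2
s=robot.sense();print(s)
for n in ["scene","side","wrist"]:
    c=robot.camera(n);cv2.imwrite(f"pics/{n}0.png",c["frame"]);print(n,c["K"],c["dist_coeffs"],c["origin"],c["orientation"])
E
```

```text
pics
{'time_s': 0.0, 'q': array([-1.38871409,  0.31172379,  0.01398639,  1.51307189, -0.00441357,
        1.31916982, -0.02720233]), 'joint_velocities': array([-2.71483126e-05, -1.01196272e-03,  2.22652464e-03, -4.38559182e-05,
       -8.00363593e-05, -1.60510131e-03, -2.51063566e-04]), 'effort': array([ 2.52743084e-04, -3.79921854e+01,  1.45920259e-01, -2.30589652e+01,
        1.21026902e-02,  1.37885057e-02, -2.04855286e-05]), 'position': array([121.88274117, 535.62109732, 247.21603533]), 'orientation': array([ 1.11619794e-01,  9.93750296e-01, -1.16749853e-03, -9.02827287e-05]), 'wrist_force': array([ 0.09545386, -0.60375235, -1.19200964]), 'moment': array([-0.03424434, -0.05258309,  0.00848336]), 'finger_gap': 85.5340973812434}
scene [[490.96229956   0.         261.33821652]
 [  0.         490.96229956 196.09616014]
 [  0.           0.           1.        ]] [-0.12985071  0.          0.          0.          0.        ] [1164.87386088 -770.8257747   933.28427944] [0.40481827 0.14859375 0.32455537 0.84184671]
side [[390.39196298   0.         264.05720592]
 [  0.         390.39196298 191.19729359]
 [  0.           0.           1.        ]] [-0.09339178  0.          0.          0.          0.        ] [343.0996265  897.85760755 950.68716313] [-0.03691896  0.39736022  0.91477227 -0.06271791]
wrist [[335.81366135   0.         255.89636898]
 [  0.         335.81366135 195.01789266]
 [  0.           0.           1.        ]] [-0.09953475  0.          0.          0.          0.        ] [ 55.12315902 551.58288106 372.21148529] [-0.10634994 -0.08335964  0.61819246  0.77432483]
```

View pics/scene0.png

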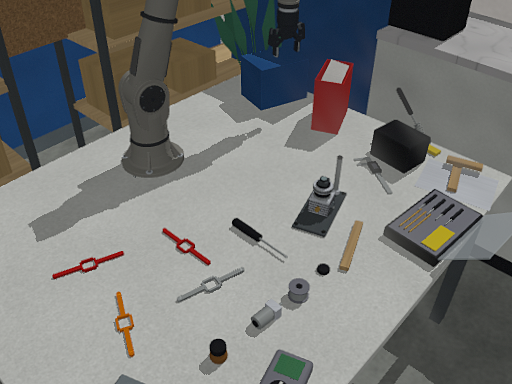

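View pics/side0.png

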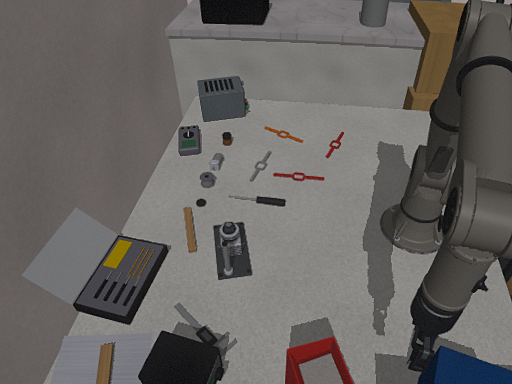

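View pics/wrist0.png

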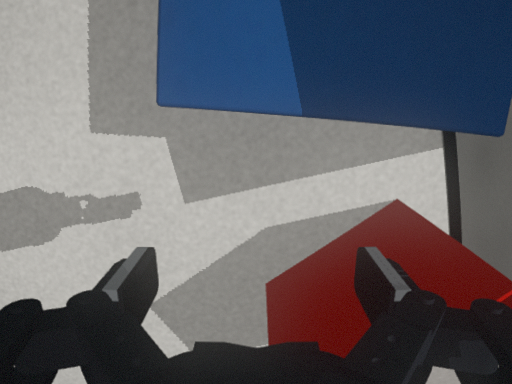

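Wrench candidates in the scene picture are grey steel at (211,284), red at (186,246), red at (88,265) and orange at (124,323). The steel one fits the description. I'll check it in close crops.

```bash
cat > h.py <<'E'
import numpy as np, cv2
from scipy.spatial.transform import Rotation as R
def ray(c,uv):
    p=cv2.undistortPoints(np.array([[uv]],float),c["K"],np.array(c["dist_coeffs"]))[0,0]
    d=R.from_quat(c["orientation"]).apply([p[0],-p[1],-1.0]); return np.array(c["origin"]),d/np.linalg.norm(d)
def onz(c,uv,z):
    o,d=ray(c,uv); return o+d*(z-o[2])/d[2]
def proj(c,P):
    P=np.atleast_2d(P).astype(float); q=R.from_quat(c["orientation"]).inv().apply(P-c["origin"])*[1,-1,-1]
    return cv2.projectPoints(q,np.zeros(3),np.zeros(3),c["K"],np.array(c["dist_coeffs"]))[0][:,0]
def tri(rs):
    A=np.zeros((3,3));b=np.zeros(3)
    for o,d in rs:
        M=np.eye(3)-np.outer(d,d);A+=M;b+=M@o
    return np.linalg.solve(A,b)
def crop(c,x0,y0,x1,y1,f,name):
    im=cv2.resize(c["frame"][y0:y1,x0:x1],None,fx=f,fy=f,interpolation=cv2.INTER_CUBIC);cv2.imwrite("pics/"+name,im)
E
python3 - <<'E'
from bench import robot
from h import *
import pickle
s=robot.camera("scene");d=robot.camera("side")
pickle.dump((s,d),open("c0.pkl","wb"))
crop(s,165,255,255,315,8,"s_wr.png");crop(d,235,140,285,190,10,"d_wr.png")
crop(s,285,150,355,240,6,"s_cam.png");crop(d,205,210,260,285,8,"d_cam.png")
E
```

```text
(no output)
```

View pics/s_wr.png

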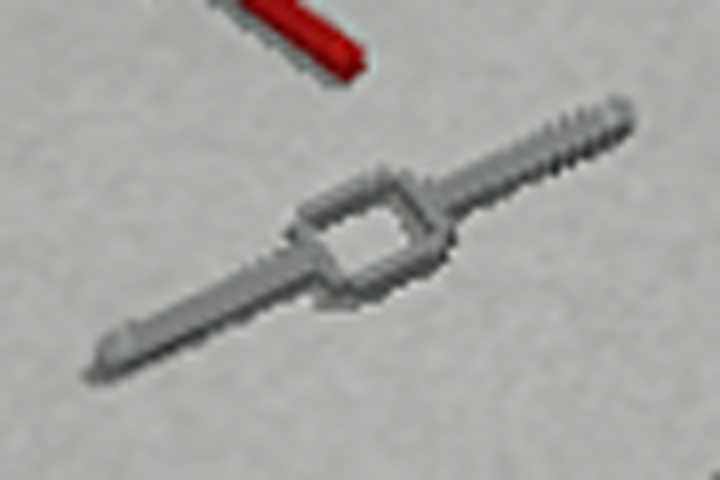

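View pics/d_wr.png

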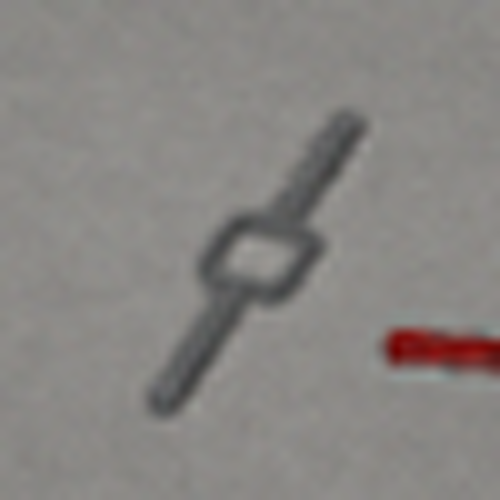

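View pics/s_cam.png

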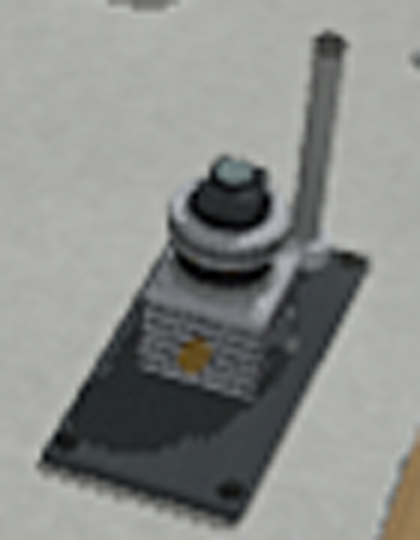

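View pics/d_cam.png

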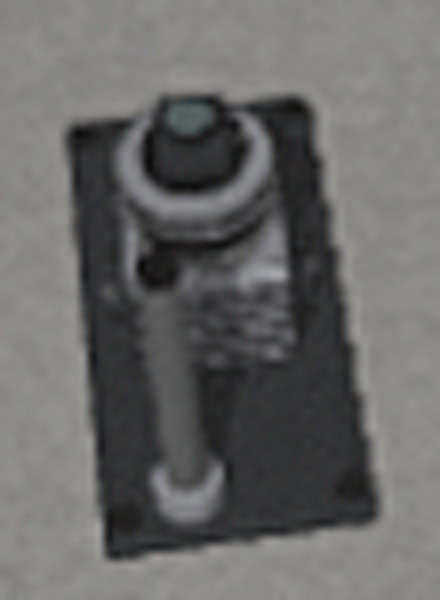

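The steel wrench is right: all grey with a square head. Its scene tips are at about (177,300) and (243,269). Next I work out the poses.

```bash
python3 - <<'E'
import pickle
from h import *
s,d=pickle.load(open("c0.pkl","rb"))
S=lambda x,y:(165+x/8-.4,255+y/8-.4); D=lambda x,y:(235+x/10-.4,140+y/10-.4)
for nm,c,T,pts in (("s",s,S,[(622,110),(100,360),(370,236)]),("d",d,D,[(350,115),(163,405),(262,257)])):
    P=[onz(c,T(*p),8) for p in pts];print(nm,np.round(P,1).tolist()); v=P[0]-P[1];print(np.degrees(np.arctan2(v[1],v[0])),np.linalg.norm(v),(P[0]+P[1])/2)
SC=lambda x,y:(285+x/6-.4,150+y/6-.4); DC=lambda x,y:(205+x/8-.4,210+y/8-.4)
for nm,c,T,pts in (("s",s,SC,[(40,462),(238,522),(368,262)]),("d",d,DC,[(68,125),(315,100),(378,515),(108,555)])):
    print(nm,np.round([onz(c,T(*p),10) for p in pts],1).tolist())
print("nose",tri([ray(s,SC(235,168)),ray(d,DC(190,115))]), onz(s,SC(235,168),118),onz(d,DC(190,115),118))
print("col",tri([ray(s,SC(331,42)),ray(d,DC(157,266))]), onz(s,SC(331,42),142),onz(d,DC(157,266),142))
E
```

```text
s [[568.7, -159.5, 8.0], [523.9, -339.1, 8.0], [547.9, -250.3, 8.0]]
75.98023986750638 185.10023901539708 [ 546.3259019  -249.33779539    8.        ]
d [[517.3, -336.1, 8.0], [561.8, -154.3, 8.0], [538.7, -243.3, 8.0]]
-103.74956599286307 187.22158335433366 [ 539.59355881 -245.21435067    8.        ]
s [[562.3, 45.1, 10.0], [654.5, 74.7, 10.0], [590.6, 273.9, 10.0]]
d [[646.1, 82.1, 10.0], [548.9, 55.5, 10.0], [489.6, 252.8, 10.0], [582.8, 283.0, 10.0]]
nose [570.37383864 166.83990025 118.45368616] [572.1800691  167.94634682 118.        ] [568.66845592 165.23018663 118.        ]
col [560.95086694 254.73826213 140.90581611] [563.76924485 253.92202253 142.        ] [558.90246118 254.53797058 142.        ]
```

```bash
cat >> h.py <<'E'
def cmd(robot,x,y,z,yaw_y_deg=None):
    """world target -> tool shift (m), roll. yaw_y_deg = world heading of tool y"""
    s=robot.sense();q=R.from_quat(s["orientation"]);sh=q.inv().apply(np.array([x,y,z])-s["position"])/1000
    ty=q.apply([0,1,0]);a=np.degrees(np.arctan2(ty[1],ty[0]));r=0
    if yaw_y_deg is not None: r=-((yaw_y_deg-a+90)%180-90)
    print("t %.2f pos"%s["time_s"],np.round(s["position"],1),"ty %.2f"%a,"tz",np.round(q.apply([0,0,1]),4),"F",np.round(s["wrist_force"],1),"Mz %.3f"%s["moment"][2],"gap %.1f"%s["finger_gap"])
    print("shift",np.round(sh,4),"roll %.4f (%.2f deg) rows>=%d"%(np.radians(r),r,max(np.linalg.norm(sh)/.0417,abs(r)/7.16)+1))
E
python3 - <<'E'
from bench import robot
from h import *
print(robot.tip_extent)
cmd(robot,430,280,350,77)
c=robot.camera("wrist");s=robot.sense()
q=R.from_quat(s["orientation"]);print("cam off in tool",q.inv().apply(c["origin"]-s["position"]),"look",q.inv().apply(R.from_quat(c["orientation"]).apply([0,0,-1])))
E
```

```text
17.0
t 0.25 pos [122.  536.  247.8] ty 77.18 tz [-2.0e-04 -1.1e-03 -1.0e+00] F [-0.3 -0.2 -0.3] Mz 0.008 gap 85.5
shift [-0.3572 -0.1814 -0.102 ] roll 0.0032 (0.18 deg) rows>=10
cam off in tool [  68.64518904    0.35324879 -124.74692174] look [-2.67714657e-01 -5.23590849e-04  9.63498100e-01]
```

Emit:
carry_out:
  rows: [0,0,-0.04,0,1,0,0,-0.08,0,1,-0.04,-0.02,-0.1,0,1,-0.08,-0.04,-0.1,0,1,-0.115,-0.058,-0.1,0,1,-0.15,-0.076,-0.1,0,1,-0.185,-0.094,-0.1,0,1,-0.22,-0.112,-0.1,0,1]

```text
time_s: 0.97
position: [312.4, 376.9, 348.3]
orientation: [0.112, 0.994, -0.0, 0.0]
wrist_force: [0.6, 0.5, 0.2]
finger_gap: 85.4
```

```bash
python3 - <<'E'
from bench import robot
from h import *
print(robot.sense()["q"])
cmd(robot,500,150,300,30)
cmd(robot,541,-247,200,-14)
E
```

```text
[-1.06571527  0.14977457  0.17871845  1.47477829 -0.02638685  1.51934745
  0.45972422]
t 0.97 pos [312.4 376.9 348.3] ty 77.20 tz [ 2.e-04 -1.e-04 -1.e+00] F [0.6 0.5 0.2] Mz 0.024 gap 85.4
shift [-0.2332 -0.1797  0.0483] roll 0.8237 (47.20 deg) rows>=8
t 0.97 pos [312.4 376.9 348.3] ty 77.20 tz [ 2.e-04 -1.e-04 -1.e+00] F [0.6 0.5 0.2] Mz 0.024 gap 85.4
shift [-0.3611 -0.5577  0.1484] roll -1.5499 (-88.80 deg) rows>=17
```

Emit:
carry_out:
  rows: [-0.03,-0.022,0,0.1,1,-0.06,-0.044,0,0.2,1,-0.09,-0.066,0.01,0.3,1,-0.12,-0.09,0.02,0.4,1,-0.15,-0.115,0.03,0.5,1,-0.18,-0.14,0.04,0.6,1,-0.21,-0.16,0.048,0.72,1,-0.233,-0.18,0.048,0.82,1]

```text
time_s: 1.63
position: [500.4, 147.0, 298.6]
orientation: [0.502, 0.865, -0.001, -0.0]
wrist_force: [0.8, -0.5, 0.1]
finger_gap: 85.6
```

```bash
python3 - <<'E'
from bench import robot
from h import *
print(robot.sense()["q"])
cmd(robot,541,-247,200,-14)
E
```

```text
[-0.70550366  0.24356793  0.48850524  1.50615915 -0.11335613  1.42263171
  0.30739342]
t 1.63 pos [500.4 147.  298.6] ty 29.77 tz [-0.0019 -0.0018 -1.    ] F [ 0.8 -0.5  0.1] Mz -0.012 gap 85.6
shift [-0.3621 -0.1601  0.0993] roll 0.7640 (43.77 deg) rows>=10
```

Emit:
carry_out:
  rows: [-0.036,-0.016,0,0.08,1,-0.072,-0.032,0,0.16,1,-0.11,-0.048,0.01,0.24,1,-0.145,-0.064,0.02,0.32,1,-0.18,-0.08,0.03,0.4,1,-0.216,-0.096,0.04,0.48,1,-0.252,-0.112,0.05,0.56,1,-0.29,-0.128,0.06,0.64,1]

```text
time_s: 2.3
position: [533.0, -168.9, 239.0]
orientation: [0.749, 0.662, -0.001, -0.0]
wrist_force: [0.5, -0.0, -0.1]
finger_gap: 85.5
```

Emit:
carry_out:
  rows: [-0.036,-0.006,0.02,0.06,1,-0.07,-0.01,0.04,0.12,1,-0.073,-0.01,0.04,0.12,1]

```text
time_s: 2.55
position: [507.4, -248.4, 195.6]
orientation: [0.792, 0.61, -0.006, -0.001]
wrist_force: [-0.9, 0.3, -0.7]
finger_gap: 85.4
```

```bash
python3 - <<'E'
from bench import robot
from h import *
print(robot.sense()["q"])
cmd(robot,541,-247,200,-14)
c=robot.camera("wrist");cv2.imwrite("pics/w1.png",c["frame"])
E
```

```text
[-0.12122426  0.45550213  0.76715256  1.56896025 -0.31613193  1.25498265
  0.43747924]
t 2.55 pos [ 507.4 -248.4  195.6] ty -14.78 tz [-0.0106 -0.0053 -0.9999] F [-0.9  0.3 -0.7] Mz -0.015 gap 85.4
shift [ 0.0098  0.0321 -0.0047] roll -0.0137 (-0.78 deg) rows>=1
```

View pics/w1.png

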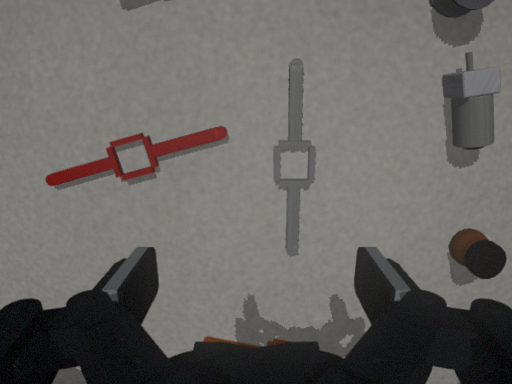

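The wrist view shows the steel wrench upright, with tips at (296,63) and (292,252) and the hole centred at (294,164). The red look-alike is at (134,157).

```bash
python3 - <<'E'
from bench import robot
from h import *
c=robot.camera("wrist");crop(c,260,50,330,260,3.5 and 2.8,"w1c.png");crop(c,264,132,324,192,10,"w1h.png")
P=[onz(c,u,8) for u in [(296,62),(292,252),(294.3,164.5)]];print(np.round(P,1));v=P[0]-P[1];a=np.degrees(np.arctan2(v[1],v[0]));print(a,np.linalg.norm(v),(P[0]+P[1])/2)
cmd(robot,*((P[0]+P[1])/2)[:2],150,a-90)
E
```

```text
[[ 567.8 -154.8    8. ]
 [ 523.3 -332.4    8. ]
 [ 545.5 -244.5    8. ]]
75.91583430366059 183.1330460977063 [ 545.54823926 -243.61852884    8.        ]
t 2.65 pos [ 512.2 -242.5  198.1] ty -14.23 tz [-0.004  -0.0013 -1.    ] F [0.6 0.6 0.8] Mz 0.029 gap 85.2
shift [0.0072 0.0328 0.048 ] roll -0.0026 (-0.15 deg) rows>=2
```

View pics/w1h.png

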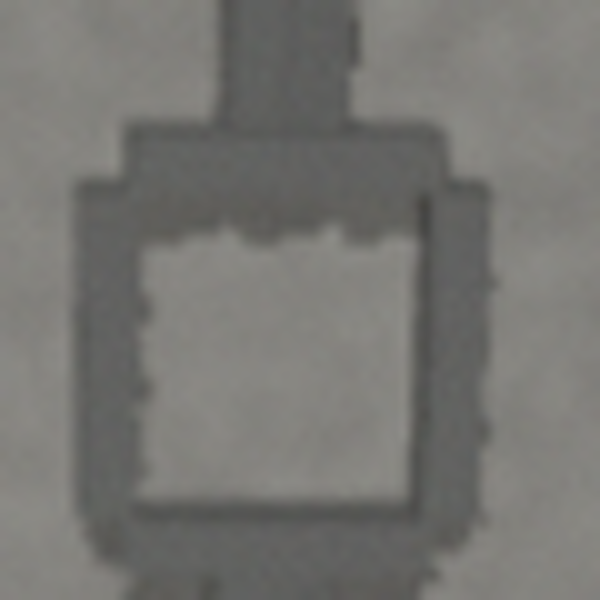

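```bash
python3 - <<'E'
from bench import robot
from h import *
import pickle
c=robot.camera("wrist");pickle.dump(c,open("w2.pkl","wb"));crop(c,260,45,330,265,2.7,"w2c.png");crop(c,262,130,327,200,8,"w2h.png")
s=robot.sense();print(s["position"],s["joint_velocities"],c["origin"])
E
```

```text
[ 513.92407338 -240.2686687   198.81303553] [-0.03888299 -0.01639974 -0.03220832 -0.01865262 -0.00873361  0.00241369
 -0.00161221] [ 528.55427579 -176.06969949  322.85340863]
```

View pics/w2c.png

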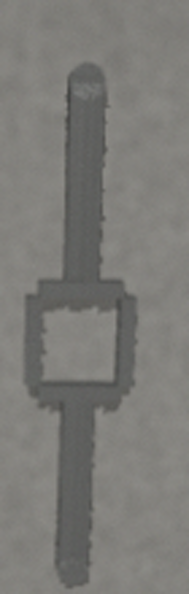

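View pics/w2h.png

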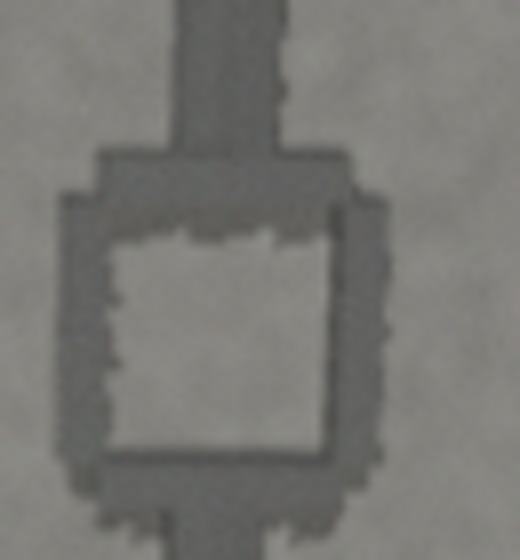

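```bash
python3 - <<'E'
from bench import robot
from h import *
import pickle
c=pickle.load(open("w2.pkl","rb"))
P=[onz(c,u,8) for u in [(292.0,69),(287.2,260.5),(289.6,171.8)]];print(np.round(P,1));v=P[0]-P[1];a=np.degrees(np.arctan2(v[1],v[0]));print(a,np.linalg.norm(v),(P[0]+P[1])/2)
cmd(robot,*((P[0]+P[1])/2)[:2],150,a-90)
E
```

```text
[[ 565.8 -156.     8. ]
 [ 519.9 -337.5    8. ]
 [ 542.7 -246.9    8. ]]
75.81059875682524 187.3042559886573 [ 542.82786941 -246.74620855    8.        ]
t 2.70 pos [ 513.9 -240.3  198.8] ty -13.99 tz [-1.8e-03 -2.0e-04 -1.0e+00] F [0.7 0.8 0.3] Mz -0.020 gap 85.7
shift [0.0007 0.0297 0.0488] roll 0.0034 (0.20 deg) rows>=2
```

Emit:
carry_out:
  rows: [0,0.015,0.02,0,0.75,0.001,0.03,0.05,0.003,0.75,0.001,0.03,0.08,0.003,0.75,0.001,0.03,0.12,0.003,0.75,0.001,0.03,0.12,0.003,0.75,0.001,0.03,0.12,0.003,0.75,0.001,0.03,0.12,0.003,0.75]

```text
time_s: 3.28
position: [545.0, -246.1, 81.0]
orientation: [0.788, 0.615, 0.0, 0.001]
wrist_force: [0.8, 0.0, 0.1]
finger_gap: 63.8
```

```bash
python3 - <<'E'
from bench import robot
from h import *
cmd(robot,542.8,-246.8,20,-14.1)
c=robot.camera("wrist");cv2.imwrite("pics/w3.png",c["frame"])
E
```

```text
t 3.28 pos [ 545.  -246.1   81. ] ty -14.03 tz [ 0.0015 -0.0011 -1.    ] F [0.8 0.  0.1] Mz 0.021 gap 63.8
shift [-0.0012 -0.002   0.061 ] roll 0.0011 (0.07 deg) rows>=2
```

View pics/w3.png

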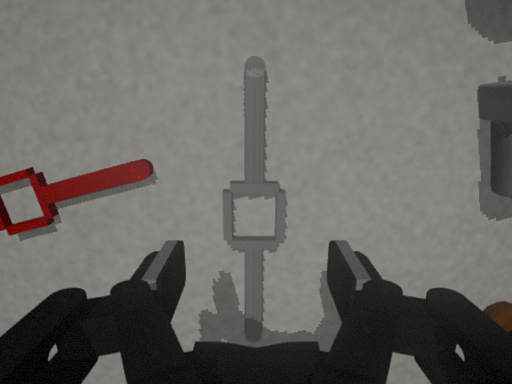

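Emit:
carry_out:
  rows: [-0.001,-0.002,0.02,0.001,0.75,-0.001,-0.002,0.04,0.001,0.75,-0.001,-0.002,0.052,0.001,0.75,-0.001,-0.002,0.058,0.001,0.75,-0.001,-0.002,0.061,0.001,0.75,-0.001,-0.002,0.061,0.001,0.75,-0.001,-0.002,0.061,0.001,0.75]

```text
time_s: 3.92
position: [544.1, -248.0, 21.9]
orientation: [0.789, 0.615, 0.001, 0.003]
wrist_force: [-0.7, -0.9, 0.5]
finger_gap: 64.0
```

```bash
python3 - <<'E'
from bench import robot
from h import *
cmd(robot,542.8,-246.8,20,-14.1)
c=robot.camera("wrist");cv2.imwrite("pics/w4.png",c["frame"])
E
```

```text
t 3.92 pos [ 544.1 -248.    21.9] ty -14.13 tz [ 0.0049 -0.0029 -1.    ] F [-0.7 -0.9  0.5] Mz -0.010 gap 64.0
shift [ 0.0008 -0.0016  0.0019] roll -0.0004 (-0.03 deg) rows>=1
```

View pics/w4.png

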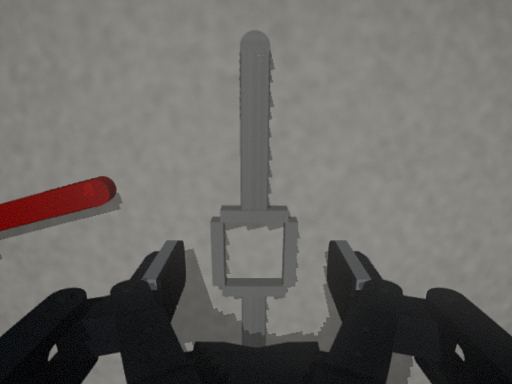

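```bash
python3 - <<'E'
from bench import robot
from h import *
c=robot.camera("wrist");s=robot.sense();p=s["position"].copy();print(p);p[2]=8
print(proj(c,p)); h=onz(c,(254,252),8);print(h, R.from_quat(s["orientation"]).inv().apply(h-p))
E
```

```text
[ 544.11873243 -248.01788037   21.91020406]
[[257.51901983 257.52977302]]
[ 543.24644456 -244.95170001    8.        ] [ 2.7604633  -1.59436804 -0.013455  ]
```

Nearly centred. Shift 2 mm along x, lower slightly and close.

Emit:
carry_out:
  rows: [0.002,-0.001,0.002,0,0.7,0.002,-0.001,0.002,0,0.4,0.002,-0.001,0.002,0,0.2,0.002,-0.001,0.002,0,0.2,0.002,-0.001,0.002,0,0.2,0.002,-0.001,0.002,0,0.2]
  force: 40

```text
time_s: 4.52
position: [544.1, -245.8, 20.4]
orientation: [0.789, 0.615, 0.001, 0.003]
wrist_force: [-0.2, 0.7, 4.2]
finger_gap: 37.1
```

```bash
python3 - <<'E'
from bench import robot
from h import *
cmd(robot,542.8,-246.8,120,-14.1)
E
```

```text
t 4.52 pos [ 544.1 -245.8   20.4] ty -14.12 tz [ 0.0059 -0.0028 -1.    ] F [-0.2  0.7  4.2] Mz 0.028 gap 37.1
shift [-0.0014 -0.0003 -0.0996] roll -0.0003 (-0.02 deg) rows>=3
```

Emit:
carry_out:
  rows: [0,0,-0.01,0,0.2,0,0,-0.03,0,0.2,0,0,-0.06,0,0.2,0,0,-0.1,0,0.2,0,0,-0.14,0,0.2,0,0,-0.18,0,0.2,0,0,-0.18,0,0.2,0,0,-0.18,0,0.2]

```text
time_s: 5.18
position: [544.2, -246.8, 203.7]
orientation: [0.789, 0.615, 0.003, 0.006]
wrist_force: [-0.8, 0.8, -1.7]
finger_gap: 37.2
```

```bash
python3 - <<'E'
from bench import robot
from h import *
cmd(robot,570,166.5,200,17.3)
c=robot.camera("wrist");cv2.imwrite("pics/w5.png",c["frame"])
E
```

```text
t 5.18 pos [ 544.2 -246.8  203.7] ty -14.15 tz [ 0.0117 -0.0056 -0.9999] F [-0.8  0.8 -1.7] Mz 0.034 gap 37.2
shift [ 0.4071 -0.076   0.0017] roll -0.5489 (-31.45 deg) rows>=10
```

View pics/w5.png

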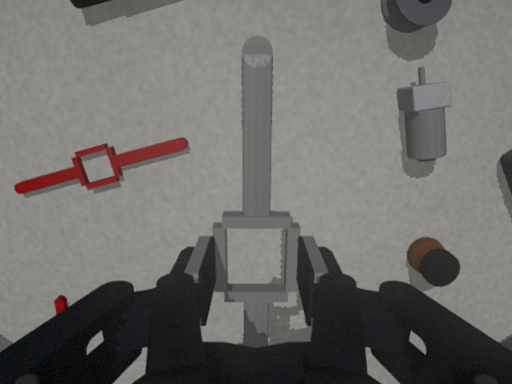

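Emit:
carry_out:
  rows: [0.035,-0.007,0,-0.05,0.2,0.075,-0.014,0,-0.1,0.2,0.115,-0.021,0,-0.16,0.2,0.155,-0.029,0,-0.22,0.2,0.195,-0.036,0,-0.28,0.2,0.235,-0.044,0,-0.34,0.2,0.275,-0.051,0,-0.4,0.2,0.315,-0.059,0,-0.45,0.2]

```text
time_s: 5.9
position: [560.7, 76.4, 197.8]
orientation: [0.631, 0.776, -0.001, 0.002]
wrist_force: [1.1, -0.8, -0.1]
finger_gap: 36.9
```

```bash
python3 - <<'E'
from bench import robot
from h import *
cmd(robot,570,166.5,200,17.3)
E
```

```text
t 5.90 pos [560.7  76.4 197.8] ty 11.80 tz [ 0.0021 -0.0038 -1.    ] F [ 1.1 -0.8 -0.1] Mz 0.003 gap 36.9
shift [ 0.0863  0.0275 -0.0026] roll -0.0960 (-5.50 deg) rows>=3
```

Emit:
carry_out:
  rows: [0.03,0.01,-0.002,-0.04,0.2,0.06,0.02,-0.002,-0.08,0.2,0.08,0.026,-0.002,-0.096,0.2,0.086,0.027,-0.002,-0.096,0.2,0.086,0.027,-0.002,-0.096,0.2,0.086,0.027,-0.002,-0.096,0.2,0.086,0.027,-0.002,-0.096,0.2]

```text
time_s: 6.48
position: [569.6, 162.4, 199.2]
orientation: [0.595, 0.804, -0.002, 0.003]
wrist_force: [0.5, -0.9, 0.2]
finger_gap: 37.5
```

```bash
python3 - <<'E'
from bench import robot
from h import *
import pickle
cmd(robot,570,166.5,200,17.3)
c=robot.camera("wrist");cv2.imwrite("pics/w6.png",c["frame"]);crop(c,180,120,340,280,5-.3,"w6h.png");pickle.dump((c,robot.sense()),open("w6.pkl","wb"))
s=robot.camera("scene");d=robot.camera("side");crop(s,270,110,390,230,5,"s6.png");crop(d,180,180,300,300,5,"d6.png");pickle.dump((s,d),open("c6.pkl","wb"))
E
```

```text
t 6.48 pos [569.6 162.4 199.2] ty 17.02 tz [ 0.0016 -0.0064 -1.    ] F [ 0.5 -0.9  0.2] Mz 0.010 gap 37.5
shift [ 0.0038  0.0015 -0.0009] roll -0.0050 (-0.28 deg) rows>=1
```

View pics/w6.png

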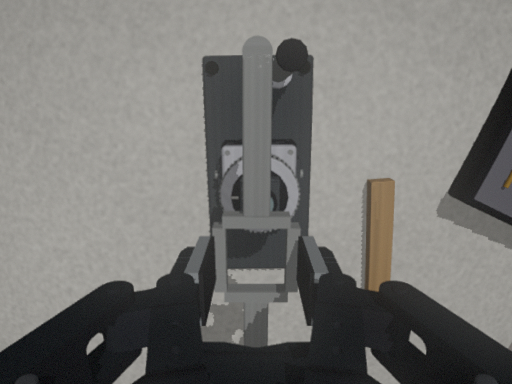

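View pics/w6h.png

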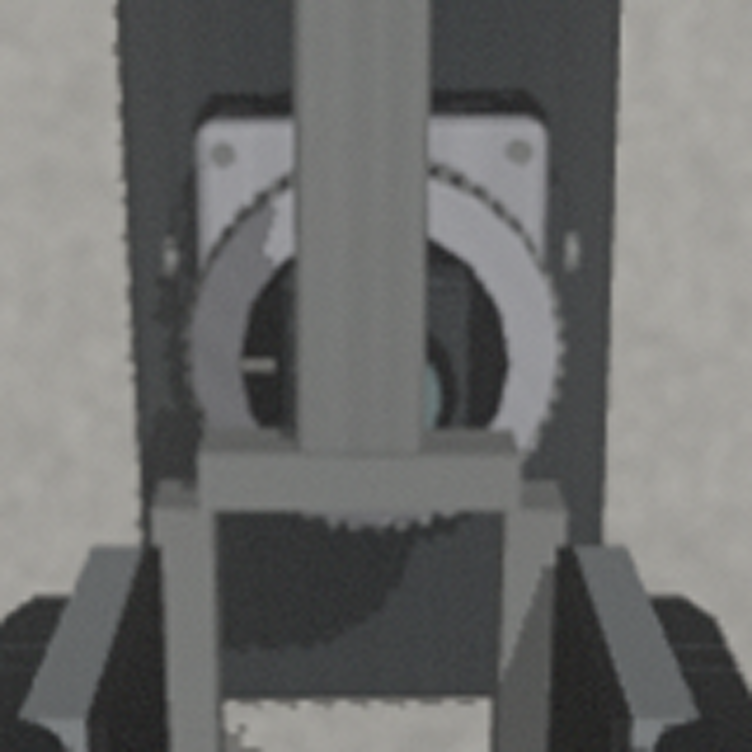

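View pics/s6.png

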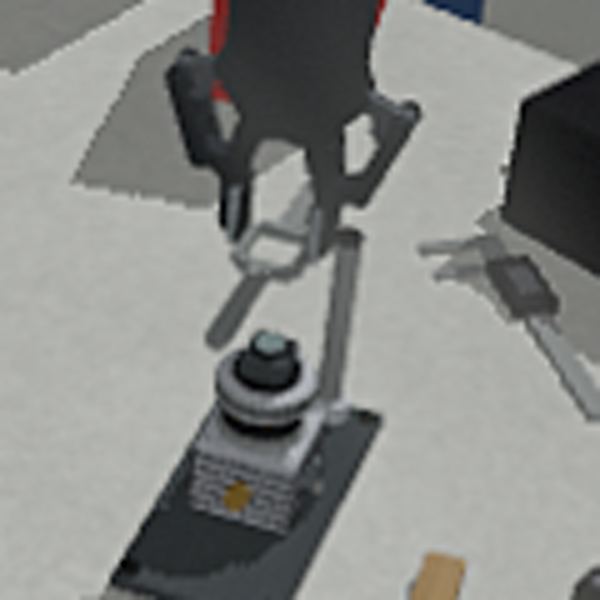

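View pics/d6.png

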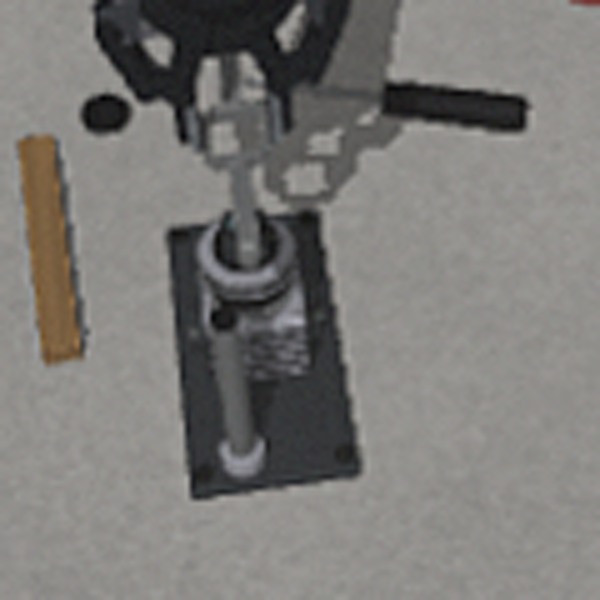

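```bash
python3 - <<'E'
from h import *
import pickle
c,s=pickle.load(open("w6.pkl","rb"));q=R.from_quat(s["orientation"]);p=s["position"]
T=lambda x,y:(180+x/4.7-.4,120+y/4.7-.4)
tool=lambda P:q.inv().apply(P-p)
zt=p[2]-12.4
for n,u in dict(far=T(360,437),near=(256.8,301),tip=(257,37),armbase=T(362,440),ledgeL=T(155,485),ledgeR=T(567,485)).items(): print(n,np.round(tool(onz(c,u,zt)),1))
print("ring96",onz(c,T(376,342),96),"L/R",onz(c,T(190,342),96),onz(c,T(562,342),96))
print("shoulder L/R",onz(c,T(241,362),102),onz(c,T(508,362),102))
a,b=onz(c,T(222,152),60),onz(c,T(518,150),60);v=b-a;print("screws",a,b,np.degrees(np.arctan2(v[1],v[0])))
for z,A in ((10,[(204,57),(312,57),(210,265),(308.5,265)]),): 
    P=[onz(c,u,z) for u in A];print(np.round(P,1)); m=(P[0]+P[1])/2-(P[2]+P[3])/2;print("yaw y",np.degrees(np.arctan2(m[1],m[0])))
    v=P[1]-P[0];print(np.degrees(np.arctan2(v[1],v[0])),np.linalg.norm(v),[np.degrees(np.arctan2(*(P[i]-P[i+2])[1::-1])) for i in (0,1)])
col=(292,52);print("coltop",onz(c,col,142)); print("mark",onz(c,T(260,365),102))
w=R.from_euler('z',17.2,degrees=True).apply([17,88,0]);print(w)
E
```

```text
far [22.5 -0.6 12.3]
near [-21.4  -0.3  12.5]
tip [92.9 -0.3 11.8]
armbase [22.2 -0.4 12.3]
ledgeL [ 17.8 -19.5  12.3]
ledgeR [17.8 18.5 12.3]
ring96 [569.67357567 169.12954359  96.        ] L/R [543.0333627  160.97345901  96.        ] [596.32994231 177.29619446  96.        ]
shoulder L/R [551.13884672 162.01555662 102.        ] [588.49333422 173.45494029 102.        ]
screws [538.45527936 183.78405639  60.        ] [585.88435821 198.66907429  60.        ] 17.423807041635406
[[493.8 251.1  10. ]
 [585.2 279.1  10. ]
 [551.4  56.7  10. ]
 [649.4  86.7  10. ]]
yaw y 107.48045437692416
17.04651131861426 95.60833128576358 [np.float64(106.51834199188369), np.float64(108.44198143882424)]
coltop [559.33226264 257.06494008 142.        ]
mark [553.92522828 162.39094095 102.        ]
[-9.78257625 89.09153272  0.        ]
```

Emit:
carry_out:
  rows: [0.003,0.001,0.01,-0.003,0.2,0.005,0.002,0.02,-0.005,0.2,0.005,0.002,0.028,-0.005,0.2,0.005,0.002,0.031,-0.005,0.2,0.005,0.002,0.031,-0.005,0.2]

```text
time_s: 7.05
position: [569.1, 168.8, 166.7]
orientation: [0.592, 0.806, -0.003, 0.001]
wrist_force: [-0.7, 0.3, -0.9]
finger_gap: 36.8
```

```bash
python3 - <<'E'
from bench import robot
from h import *
import pickle
cmd(robot,570.2,167.8,146,17.3)
c=robot.camera("wrist");cv2.imwrite("pics/w7.png",c["frame"]);crop(c,180,140,340,300,4.7,"w7h.png");pickle.dump((c,robot.sense()),open("w7.pkl","wb"))
E
```

```text
t 7.05 pos [569.1 168.8 166.7] ty 17.37 tz [-0.0012 -0.0058 -1.    ] F [-0.7  0.3 -0.9] Mz 0.042 gap 36.8
shift [-0.0012  0.0009  0.0207] roll 0.0013 (0.07 deg) rows>=1
```

View pics/w7.png

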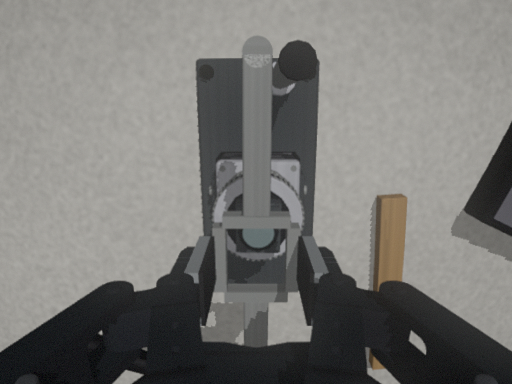

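View pics/w7h.png

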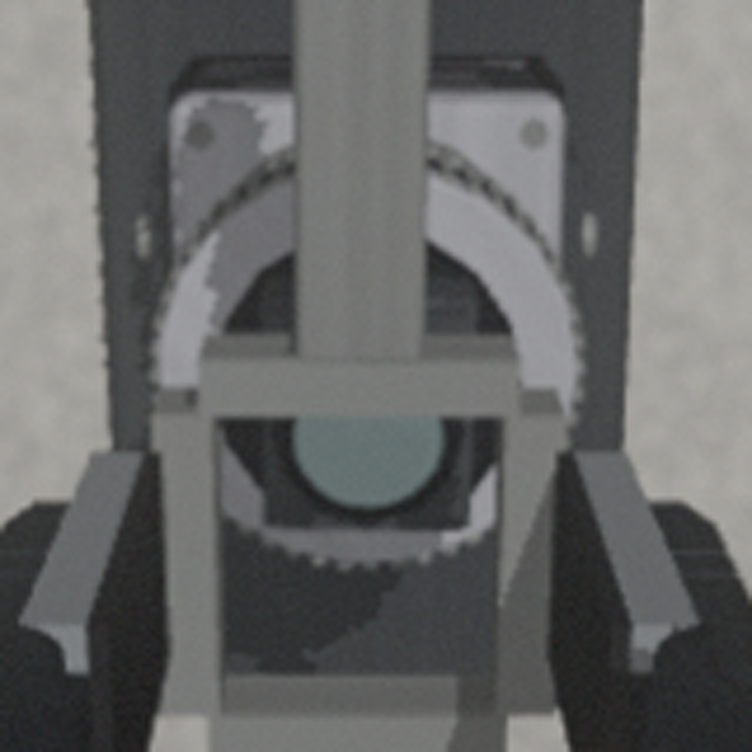

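```bash
python3 - <<'E'
from h import *
import pickle
c,s=pickle.load(open("w7.pkl","rb"));q=R.from_quat(s["orientation"]);p=s["position"]
T=lambda x,y:(180+x/4.7-.4,140+y/4.7-.4)
tool=lambda P:np.round(q.inv().apply(P-p),2)
zt=p[2]-12.4
for n,u in dict(far=T(361,340),armtop=T(362,5),tip=(257,37),armbase=T(361.5,340),ledgeL=T(158,395),ledgeR=T(567,395)).items(): print(n,tool(onz(c,u,zt)))
print("nose",onz(c,T(368,436),118),tool(onz(c,T(368,436),118)))
print("ring L,R",tool(onz(c,T(152,366),96)),tool(onz(c,T(582,366),96)))
print("flats",tool(onz(c,T(265,500),112)),tool(onz(c,T(471,500),112)),)
a,b=onz(c,T(200,133),60),onz(c,T(535,133),60);v=b-a;print("screws",np.degrees(np.arctan2(v[1],v[0])))
print("col",tool(onz(c,(297.5,60),142)))
E
```

```text
far [23.38 -0.97 12.28]
armtop [53.69 -0.9  12.12]
tip [93.17 -0.79 11.91]
armbase [23.38 -0.93 12.28]
ledgeL [ 18.   -19.65  12.33]
ledgeR [18.05 17.98 12.28]
nose [569.8922169  167.50090784 118.        ] [-0.98 -0.14 49.6 ]
ring L,R [-3.000e-02 -2.844e+01  7.163e+01] [4.000e-02 2.805e+01 7.157e+01]
flats [-11.95 -12.84  55.68] [-11.91  12.64  55.65]
screws 17.41738261920714
col [86.37 16.3  25.12]
```

```bash
python3 - <<'E'
from h import *
import pickle
c,s=pickle.load(open("w7.pkl","rb"));q=R.from_quat(s["orientation"]);p=s["position"]
T=lambda x,y:(180+x/4.7-.4,140+y/4.7-.4)
tool=lambda P:np.round(q.inv().apply(P-p),2)
zt=p[2]-12.4
for y,z in ((358,zt),(415,zt),(715,zt),(335,zt-8),(675,zt-8)): print(y,tool(onz(c,T(361,y),z)))
for x in (217,500): print(x,tool(onz(c,T(x,560),zt)), tool(onz(c,T(x,560),zt-8)))
E
```

```text
358 [21.64 -0.97 12.29]
415 [16.08 -0.97 12.32]
715 [-15.62  -0.94  12.48]
335 [21.21 -0.97 20.29]
675 [-15.83  -0.95  20.49]
217 [  1.25 -14.66  12.41] [ -2.72 -15.46  20.43]
500 [ 1.3  12.26 12.38] [-2.67 13.04 20.4 ]
```

Emit:
carry_out:
  rows: [-0.001,0.001,0.008,0.001,0.2,-0.001,0.001,0.016,0.001,0.2,-0.001,0.001,0.021,0.001,0.2,-0.001,0.001,0.021,0.001,0.2,-0.001,0.001,0.021,0.001,0.2]

```text
time_s: 7.52
position: [570.6, 167.9, 146.0]
orientation: [0.593, 0.805, -0.003, 0.001]
wrist_force: [-0.8, 0.4, -0.9]
finger_gap: 37.0
```

```bash
python3 - <<'E'
from bench import robot
from h import *
import pickle
cmd(robot,570.2,167.8,138,17.3)
c=robot.camera("wrist");cv2.imwrite("pics/w8.png",c["frame"]);crop(c,190,180,330,310,5.5,"w8h.png");pickle.dump((c,robot.sense()),open("w8.pkl","wb"))
E
```

```text
t 7.52 pos [570.6 167.9 146. ] ty 17.31 tz [-6.0e-04 -5.8e-03 -1.0e+00] F [-0.8  0.4 -0.9] Mz 0.011 gap 37.0
shift [ 0.     -0.0004  0.008 ] roll 0.0002 (0.01 deg) rows>=1
```

View pics/w8.png

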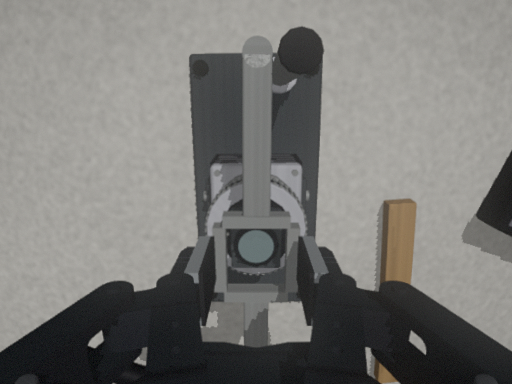

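View pics/w8h.png

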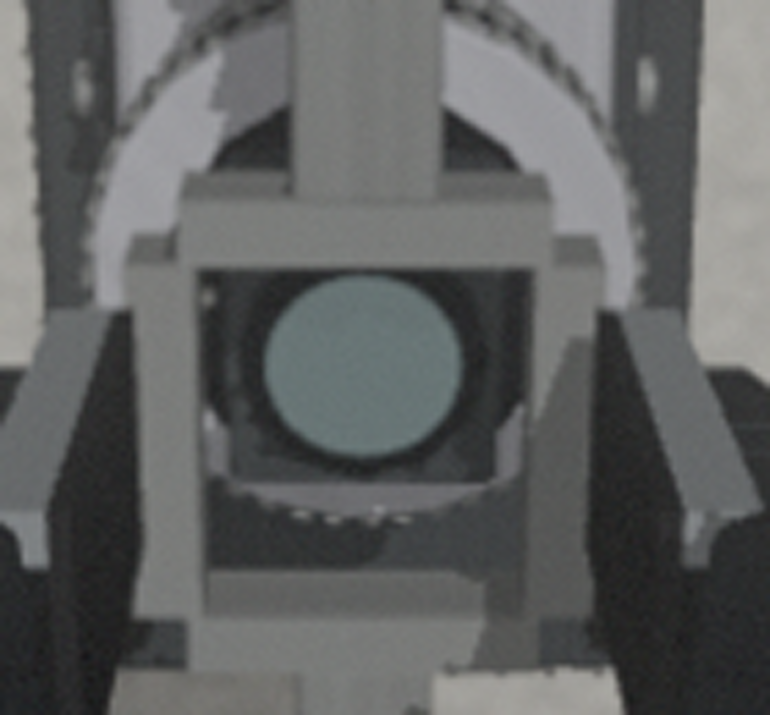

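```bash
python3 - <<'E'
from h import *
import pickle
c,s=pickle.load(open("w8.pkl","rb"));q=R.from_quat(s["orientation"]);p=s["position"]
T=lambda x,y:(190+x/5.5-.4,180+y/5.5-.4)
tool=lambda P:np.round(q.inv().apply(P-p),2)
zt=p[2]-12.4
for y,z in ((200,zt),(268,zt),(615,zt),(175,zt-8),(572,zt-8)): print(y,tool(onz(c,T(365,y),z)))
for x in (127,183,295,443,550,603,201,530): print(x,tool(onz(c,T(x,268 if x not in(201,530) else 430),zt)))
print("nose",onz(c,T(363,366),118),tool(onz(c,T(363,366),118)))
print("flats",tool(onz(c,T(230,470),112)),tool(onz(c,T(497,470),112)),)
print("flat near edge",tool(onz(c,T(363,483),111)))
E
```

```text
200 [21.31 -0.95 12.29]
268 [15.62 -0.95 12.32]
615 [-15.8   -0.95  12.49]
175 [20.72 -0.96 20.29]
572 [-16.38  -0.96  20.49]
127 [ 15.57 -19.81  12.34]
183 [ 15.59 -15.36  12.33]
295 [15.61 -6.49 12.32]
443 [15.62  5.21 12.31]
550 [15.62 13.69 12.3 ]
603 [15.61 17.89 12.3 ]
201 [  1.44 -14.31  12.41]
530 [ 1.47 12.48 12.38]
nose [569.94811079 167.36811107 118.        ] [-0.1  -1.15 28.53]
flats [-13.67 -13.84  34.62] [-13.64  11.61  34.59]
flat near edge [-15.55  -1.16  35.62]
```

Emit:
carry_out:
  rows: [0,0,0.004,0,0.2,0,0,0.008,0,0.2,0,0,0.011,0,0.2,0,0,0.011,0,0.2,0,0,0.011,0,0.2]

```text
time_s: 7.98
position: [570.8, 167.9, 135.2]
orientation: [0.593, 0.805, -0.002, 0.002]
wrist_force: [-0.4, 0.0, -0.9]
finger_gap: 37.6
```

Emit:
carry_out:
  rows: [0,0,0.001,0,0.2,0,0,0.002,0,0.2,0,0,0.003,0,0.2]

```text
time_s: 8.23
position: [570.9, 167.9, 132.2]
orientation: [0.593, 0.805, -0.002, 0.002]
wrist_force: [0.1, -0.3, -1.3]
finger_gap: 37.0
```

Emit:
carry_out:
  rows: [0,-0.0005,0.001,0,0.2,0,-0.0005,0.002,0,0.2,0,-0.0005,0.003,0,0.2,0,-0.0005,0.003,0,0.2]

```text
time_s: 8.57
position: [570.2, 167.7, 129.0]
orientation: [0.593, 0.805, -0.002, 0.002]
wrist_force: [-0.2, -0.7, -0.7]
finger_gap: 37.0
```

```bash
python3 - <<'E'
from bench import robot
from h import *
import pickle
cmd(robot,570.2,167.8,122.4,17.3)
c=robot.camera("wrist");crop(c,190,180,330,310,5.5,"w9h.png");pickle.dump((c,robot.sense()),open("w9.pkl","wb"))
E
```

```text
t 8.57 pos [570.2 167.7 129. ] ty 17.31 tz [-4.0e-04 -5.7e-03 -1.0e+00] F [-0.2 -0.7 -0.7] Mz -0.008 gap 37.0
shift [0.0001 0.0001 0.0066] roll 0.0002 (0.01 deg) rows>=1
```

View pics/w9h.png

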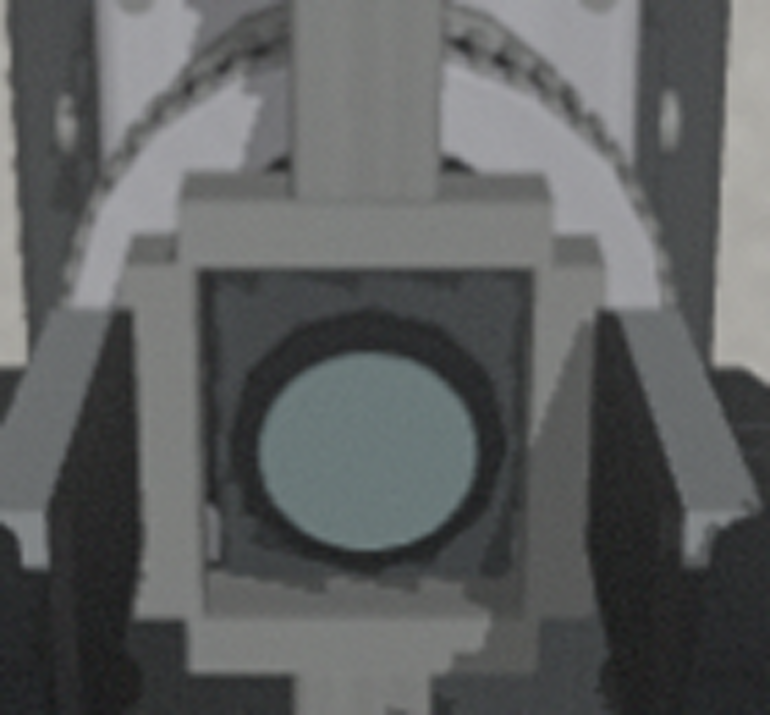

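It has entered the flats with no force. I'll keep lowering gently.

Emit:
carry_out:
  rows: [0,0,0.001,0,0.2,0,0,0.002,0,0.2,0,0,0.003,0,0.2,0,0,0.003,0,0.2]

```text
time_s: 8.95
position: [570.1, 167.7, 125.8]
orientation: [0.593, 0.805, -0.003, 0.001]
wrist_force: [-0.9, -0.4, -1.9]
finger_gap: 36.9
```

Emit:
carry_out:
  rows: [0,0,0.001,0,0.2,0,0,0.002,0,0.2,0,0,0.002,0,0.2]

```text
time_s: 9.2
position: [569.9, 167.7, 123.5]
orientation: [0.593, 0.805, -0.003, 0.001]
wrist_force: [-1.0, -0.1, -1.6]
finger_gap: 37.0
```

Emit:
carry_out:
  rows: [0,0,0.0007,0,0.2,0,0,0.0014,0,0.2,0,0,0.002,0,0.2]

```text
time_s: 9.45
position: [570.0, 167.6, 122.4]
orientation: [0.593, 0.805, -0.003, 0.001]
wrist_force: [-2.6, -0.9, 6.8]
finger_gap: 37.4
```

```bash
python3 - <<'E'
from bench import robot
from h import *
cmd(robot,570.2,167.8,122.4,17.3)
E
```

```text
t 9.45 pos [570.  167.6 122.4] ty 17.31 tz [-9.0e-04 -5.6e-03 -1.0e+00] F [-2.6 -0.9  6.8] Mz -0.037 gap 37.4
shift [ 0.0001  0.0002 -0.    ] roll 0.0002 (0.01 deg) rows>=1
```

Emit:
carry_out:
  rows: [0,0,0,0,0.2,0,0,0,0,0.2,0,0,-0.0005,0,0.6,0,0,-0.0005,0,0.8,0,0,-0.0005,0,0.8,0,0,-0.001,0,0.8,0,0,-0.01,0,0.8,0,0,-0.03,0,0.8]
  force: 40

```text
time_s: 10.12
position: [567.9, 167.5, 150.4]
orientation: [0.593, 0.805, -0.005, -0.001]
wrist_force: [-0.9, -0.3, -0.3]
finger_gap: 68.3
```

```bash
python3 - <<'E'
from bench import robot
from h import *
cmd(robot,570,167.6,150,17.3+27)
c=robot.camera("wrist");cv2.imwrite("pics/w10.png",c["frame"])
s=robot.camera("scene");crop(s,280,140,370,240,6,"s10.png")
E
```

```text
t 10.12 pos [567.9 167.5 150.4] ty 17.31 tz [-0.0069 -0.0076 -0.9999] F [-0.9 -0.3 -0.3] Mz -0.044 gap 68.3
shift [-0.0005  0.0021  0.0004] roll -0.4711 (-26.99 deg) rows>=4
```

View pics/w10.png

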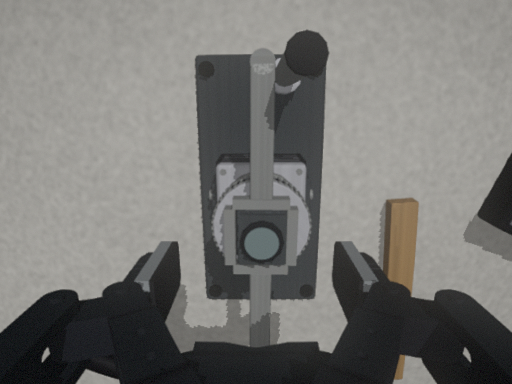

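View pics/s10.png

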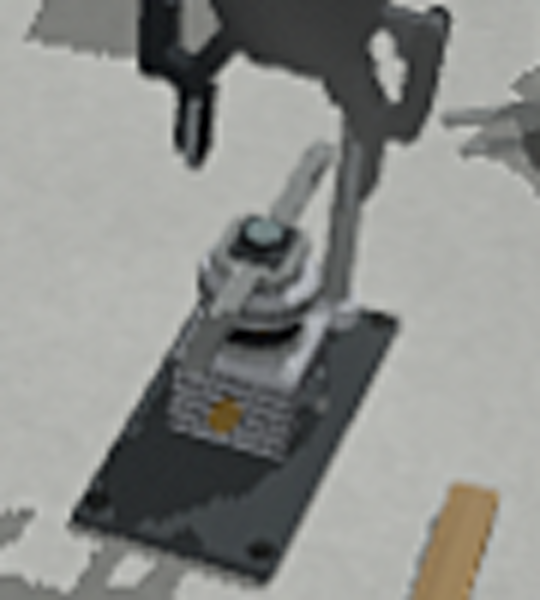

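The wrench is seated level, with its hole around the nose at about (262,243). Next I rotate to the start angle and descend onto the ring.

Emit:
carry_out:
  rows: [0,0.001,0,-0.12,0.8,0,0.002,0,-0.24,0.8,0,0.002,0,-0.36,0.8,0,0.002,0,-0.47,0.8,0,0.002,0,-0.47,0.8,0,0.002,0,-0.47,0.8]

```text
time_s: 10.72
position: [574.5, 168.6, 156.1]
orientation: [0.39, 0.921, -0.0, 0.003]
wrist_force: [-0.2, 0.1, 0.9]
finger_gap: 68.1
```

```bash
python3 - <<'E'
from bench import robot
from h import *
cmd(robot,570,167.6,101,17.3+27)
E
```

```text
t 10.72 pos [574.5 168.6 156.1] ty 44.07 tz [ 0.0059 -0.0033 -1.    ] F [-0.2  0.1  0.9] Mz 0.061 gap 68.1
shift [ 0.0027 -0.004   0.055 ] roll -0.0040 (-0.23 deg) rows>=2
```

Emit:
carry_out:
  rows: [0.003,-0.004,0.01,-0.004,0.8,0.003,-0.004,0.02,-0.004,0.8,0.003,-0.004,0.025,-0.004,0.8,0.003,-0.004,0.025,-0.004,0.8]

```text
time_s: 11.05
position: [568.4, 167.7, 129.1]
orientation: [0.389, 0.921, -0.002, 0.002]
wrist_force: [0.2, -0.2, 0.2]
finger_gap: 68.2
```

```bash
python3 - <<'E'
from bench import robot
from h import *
cmd(robot,570,167.6,101,17.3+27)
c=robot.camera("wrist");cv2.imwrite("pics/w11.png",c["frame"])
E
```

```text
t 11.05 pos [568.4 167.7 129.1] ty 44.24 tz [ 0.0024 -0.0047 -1.    ] F [ 0.2 -0.2  0.2] Mz 0.011 gap 68.2
shift [-0.0011  0.0011  0.0281] roll -0.0010 (-0.06 deg) rows>=1
```

View pics/w11.png

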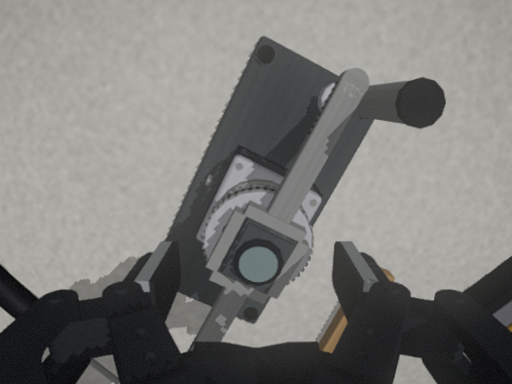

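Emit:
carry_out:
  rows: [-0.001,0.001,0.008,0,0.8,-0.001,0.001,0.016,0,0.8,-0.001,0.001,0.022,0,0.8,-0.001,0.001,0.027,0,0.8,-0.001,0.001,0.027,0,0.8,-0.001,0.001,0.027,0,0.8]

```text
time_s: 11.6
position: [570.3, 167.6, 102.4]
orientation: [0.389, 0.921, -0.002, 0.002]
wrist_force: [-0.3, -0.2, 0.2]
finger_gap: 68.0
```

```bash
python3 - <<'E'
from bench import robot
from h import *
import pickle
cmd(robot,570,167.6,101,17.3+27)
c=robot.camera("wrist");cv2.imwrite("pics/w12.png",c["frame"])
s=robot.camera("scene");d=robot.camera("side");crop(s,280,140,370,240,6,"s12.png");crop(d,190,190,270,270,7,"d12.png")
E
```

```text
t 11.60 pos [570.3 167.6 102.4] ty 44.26 tz [ 0.003  -0.0046 -1.    ] F [-0.3 -0.2  0.2] Mz -0.063 gap 68.0
shift [ 0.0002 -0.0002  0.0014] roll -0.0008 (-0.04 deg) rows>=1
```

View pics/w12.png

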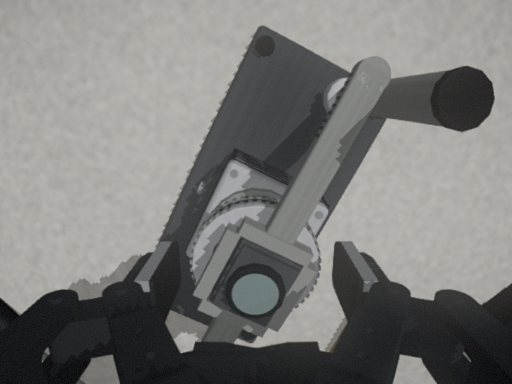

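View pics/s12.png

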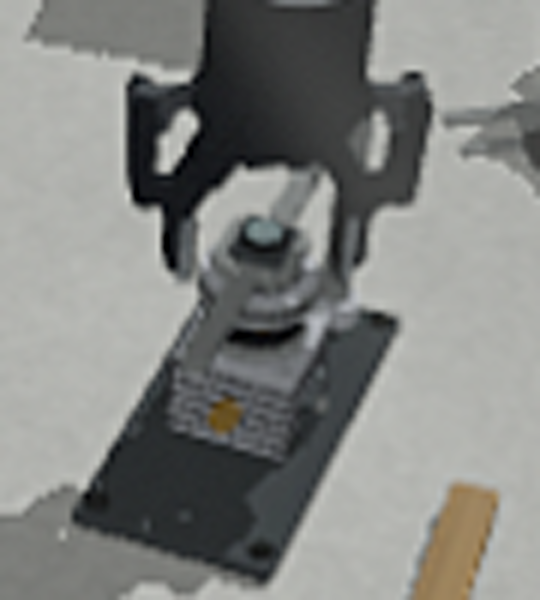

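Emit:
carry_out:
  rows: [0,0,0.0015,0,0.8,0,0,0.0015,0,0.6,0,0,0.0015,0,0.5,0,0,0.0015,0,0.5,0,0,0.0015,0,0.5]
  force: 40

```text
time_s: 12.17
position: [570.4, 167.0, 102.7]
orientation: [0.389, 0.921, -0.001, 0.003]
wrist_force: [-1.9, -1.0, 5.5]
finger_gap: 53.8
```

```bash
python3 - <<'E'
from bench import robot
from h import *
import pickle
cmd(robot,570,167.6,101,17.3)
c=robot.camera("wrist");cv2.imwrite("pics/w13.png",c["frame"])
E
```

```text
t 12.17 pos [570.4 167.  102.7] ty 44.25 tz [ 0.0036 -0.0047 -1.    ] F [-1.9 -1.   5.5] Mz 0.012 gap 53.8
shift [0.0007 0.0001 0.0017] roll 0.4703 (26.95 deg) rows>=4
```

View pics/w13.png

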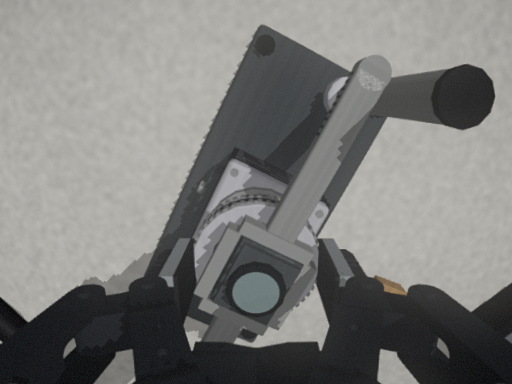

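Emit:
carry_out:
  rows: [0,0,0,0.03,0.5,0,0,0,0.06,0.5,0,0,0,0.09,0.5,0,0,0,0.12,0.5,0,0,0,0.15,0.5,0,0,0,0.18,0.5,0,0,0,0.21,0.5,0,0,0,0.24,0.5]

```text
time_s: 12.88
position: [570.5, 167.1, 102.8]
orientation: [0.497, 0.868, -0.001, 0.003]
wrist_force: [-1.2, -0.4, 0.9]
finger_gap: 53.9
```

```bash
python3 - <<'E'
from bench import robot
from h import *
import pickle
cmd(robot,570,167.6,102.7,17.3)
c=robot.camera("wrist");cv2.imwrite("pics/w14.png",c["frame"])
E
```

```text
t 12.88 pos [570.5 167.1 102.8] ty 30.45 tz [ 0.0037 -0.0047 -1.    ] F [-1.2 -0.4  0.9] Mz 0.106 gap 53.9
shift [ 0.0007 -0.0001  0.0001] roll 0.2294 (13.15 deg) rows>=2
```

View pics/w14.png

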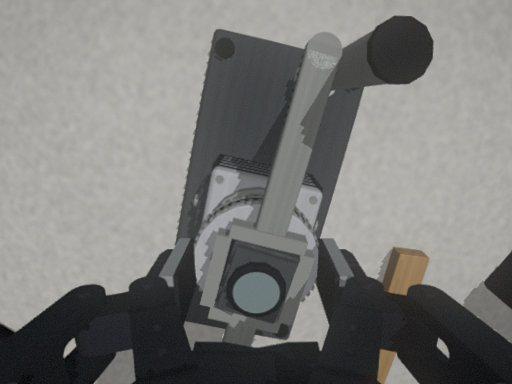

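Emit:
carry_out:
  rows: [0,0,0,0.03,0.5,0,0,0,0.06,0.5,0,0,0,0.09,0.5,0,0,0,0.12,0.5,0,0,0,0.12,0.5]

```text
time_s: 13.35
position: [570.5, 167.2, 102.8]
orientation: [0.548, 0.836, -0.001, 0.003]
wrist_force: [-0.6, 0.7, 0.5]
finger_gap: 53.7
```

```bash
python3 - <<'E'
from bench import robot
from h import *
cmd(robot,570,167.6,102.7,17.3)
E
```

```text
t 13.35 pos [570.5 167.2 102.8] ty 23.51 tz [ 0.004  -0.0048 -1.    ] F [-0.6  0.7  0.5] Mz -0.091 gap 53.7
shift [ 0.0006 -0.0003  0.0001] roll 0.1084 (6.21 deg) rows>=1
```

```bash
cat >> h.py <<'E'
def mz(robot,n=6):
    out=[]
    for i in range(n):
        robot.camera("wrist");s=robot.sense();out.append([*s["moment"],*s["wrist_force"],s["effort"][6]])
    out=np.array(out);print("Mz",np.round(out[:,2],3),"mean %.3f"%out[:,2].mean(),"F",np.round(out[:,3:6].mean(0),1),"eff6 mean %.3f sd %.3f"%(out[:,6].mean(),out[:,6].std()))
    cmd(robot,570,167.6,102.7,17.3)
E
python3 - <<'E'
from bench import robot
from h import *
mz(robot)
E
```

```text
Mz [-0.028 -0.051 -0.011 -0.017 -0.027  0.007] mean -0.021 F [-0.3 -0.1  0.6] eff6 mean 0.017 sd 0.019
t 13.65 pos [570.5 167.2 102.8] ty 23.54 tz [ 0.0039 -0.0046 -1.    ] F [-0.2  0.4  0.3] Mz 0.007 gap 54.0
shift [ 0.0006 -0.0003  0.0001] roll 0.1089 (6.24 deg) rows>=1
```

Emit:
carry_out:
  rows: [0,0,0,0.02,0.5,0,0,0,0.04,0.5,0,0,0,0.06,0.5]

```text
time_s: 13.9
position: [570.6, 167.2, 102.8]
orientation: [0.574, 0.819, -0.001, 0.003]
wrist_force: [0.4, 0.1, -0.7]
finger_gap: 53.8
```

```bash
python3 - <<'E'
from bench import robot
from h import *
s=robot.sense();print(s["moment"],s["effort"][6])
mz(robot,3)
E
```

```text
[-0.07917266  0.17336524  0.10095122] 0.07300164783373475
Mz [-0.041 -0.057  0.001] mean -0.032 F [ 0.1 -0.7  0.7] eff6 mean -0.013 sd 0.029
t 14.05 pos [570.5 167.2 102.8] ty 20.07 tz [ 0.004  -0.0046 -1.    ] F [-0.6 -1.4  0.4] Mz 0.001 gap 53.9
shift [ 0.0006 -0.0004  0.0001] roll 0.0484 (2.77 deg) rows>=1
```

Emit:
carry_out:
  rows: [0,0,0,0.02,0.5,0,0,0,0.04,0.5,0,0,0,0.06,0.5]

```text
time_s: 14.3
position: [570.6, 167.2, 102.8]
orientation: [0.598, 0.801, -0.001, 0.003]
wrist_force: [0.4, 0.8, 0.4]
finger_gap: 53.8
```

```bash
python3 - <<'E'
from bench import robot
from h import *
cmd(robot,570,167.6,102.7,17.3)
E
```

```text
t 14.30 pos [570.6 167.2 102.8] ty 16.53 tz [ 0.0041 -0.0046 -1.    ] F [0.4 0.8 0.4] Mz 0.099 gap 53.8
shift [ 0.0005 -0.0005  0.0001] roll -0.0134 (-0.77 deg) rows>=1
```

Emit:
carry_out:
  rows: [0,0,0,0.02,0.5,0,0,0,0.04,0.5,0,0,0,0.06,0.5]

```text
time_s: 14.55
position: [570.6, 167.2, 102.8]
orientation: [0.623, 0.782, -0.001, 0.003]
wrist_force: [0.8, 0.2, 0.6]
finger_gap: 54.2
```

```bash
python3 - <<'E'
from bench import robot
from h import *
cmd(robot,570,167.6,102.7,17.3)
c=robot.camera("wrist");cv2.imwrite("pics/w15.png",c["frame"])
E
```

```text
t 14.55 pos [570.6 167.2 102.8] ty 12.98 tz [ 0.0041 -0.0046 -1.    ] F [0.8 0.2 0.6] Mz 0.088 gap 54.2
shift [ 0.0006 -0.0005  0.0001] roll -0.0755 (-4.32 deg) rows>=1
```

View pics/w15.png

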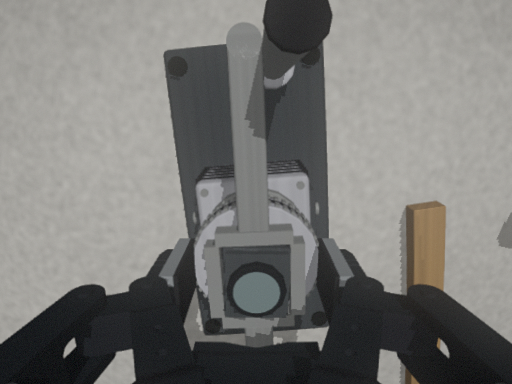

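Emit:
carry_out:
  rows: [0,0,0,0.02,0.5,0,0,0,0.04,0.5,0,0,0,0.06,0.5]

```text
time_s: 14.85
position: [570.6, 167.2, 102.8]
orientation: [0.647, 0.763, -0.0, 0.003]
wrist_force: [0.9, 0.0, 0.9]
finger_gap: 54.2
```

```bash
python3 - <<'E'
from bench import robot
from h import *
cmd(robot,570,167.6,102.7,17.3)
E
```

```text
t 14.85 pos [570.6 167.2 102.8] ty 9.39 tz [ 0.0042 -0.0046 -1.    ] F [0.9 0.  0.9] Mz 0.064 gap 54.2
shift [ 0.0005 -0.0006  0.0001] roll -0.1380 (-7.91 deg) rows>=2
```

Emit:
carry_out:
  rows: [0,0,0,0.02,0.5,0,0,0,0.04,0.5,0,0,0,0.06,0.5]

```text
time_s: 15.1
position: [570.7, 167.2, 102.8]
orientation: [0.67, 0.742, -0.0, 0.003]
wrist_force: [0.7, 0.8, 0.4]
finger_gap: 53.6
```

```bash
python3 - <<'E'
from bench import robot
from h import *
cmd(robot,570,167.6,102.7,17.3)
E
```

```text
t 15.10 pos [570.7 167.2 102.8] ty 5.84 tz [ 0.0043 -0.0046 -1.    ] F [0.7 0.8 0.4] Mz 0.128 gap 53.6
shift [ 0.0005 -0.0006  0.0001] roll -0.2001 (-11.46 deg) rows>=2
```

Emit:
carry_out:
  rows: [0,0,0,0.02,0.5,0,0,0,0.04,0.5,0,0,0,0.06,0.5]

```text
time_s: 15.35
position: [570.7, 167.2, 102.8]
orientation: [0.693, 0.721, -0.0, 0.003]
wrist_force: [0.2, -1.0, 0.3]
finger_gap: 53.9
```

```bash
python3 - <<'E'
from bench import robot
from h import *
cmd(robot,570,167.6,102.7,17.3)
E
```

```text
t 15.35 pos [570.7 167.2 102.8] ty 2.28 tz [ 0.0043 -0.0047 -1.    ] F [ 0.2 -1.   0.3] Mz 0.075 gap 53.9
shift [ 0.0005 -0.0007  0.0001] roll -0.2621 (-15.02 deg) rows>=3
```

Emit:
carry_out:
  rows: [0,0,0,0.02,0.5,0,0,0,0.04,0.5,0,0,0,0.06,0.5]

```text
time_s: 15.6
position: [570.7, 167.3, 102.9]
orientation: [0.715, 0.699, -0.0, 0.003]
wrist_force: [1.0, -0.7, 0.9]
finger_gap: 53.6
```

```bash
python3 - <<'E'
from bench import robot
from h import *
cmd(robot,570,167.6,102.7,17.3)
c=robot.camera("wrist");cv2.imwrite("pics/w16.png",c["frame"])
E
```

```text
t 15.60 pos [570.7 167.3 102.9] ty -1.24 tz [ 0.0044 -0.0047 -1.    ] F [ 1.  -0.7  0.9] Mz 0.228 gap 53.6
shift [ 0.0003 -0.0008  0.0001] roll -0.3237 (-18.54 deg) rows>=3
```

View pics/w16.png

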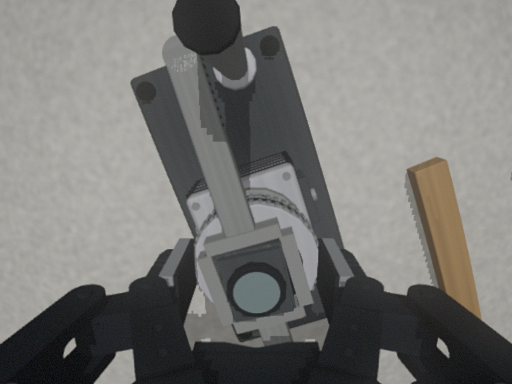

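Torque is rising to 0.23, so the ring is starting to jam. I'll use smaller steps now.

Emit:
carry_out:
  rows: [0,0,0,0.015,0.5,0,0,0,0.03,0.5,0,0,0,0.045,0.5]

```text
time_s: 15.9
position: [570.8, 167.2, 102.8]
orientation: [0.731, 0.682, -0.0, 0.003]
wrist_force: [1.2, -0.5, 0.4]
finger_gap: 53.6
```

```bash
python3 - <<'E'
from bench import robot
from h import *
cmd(robot,570,167.6,102.7,17.3)
mz(robot,4)
E
```

```text
t 15.90 pos [570.8 167.2 102.8] ty -3.92 tz [ 0.0045 -0.0048 -1.    ] F [ 1.2 -0.5  0.4] Mz 0.335 gap 53.6
shift [ 0.0003 -0.0008  0.0001] roll -0.3704 (-21.22 deg) rows>=3
Mz [0.132 0.15  0.247 0.148] mean 0.169 F [ 0.8 -0.3  0.3] eff6 mean -0.177 sd 0.037
t 16.10 pos [570.8 167.2 102.9] ty -3.88 tz [ 0.0045 -0.0047 -1.    ] F [ 1.5 -0.3  0. ] Mz 0.148 gap 53.4
shift [ 0.0003 -0.0008  0.0002] roll -0.3696 (-21.18 deg) rows>=3
```

Emit:
carry_out:
  rows: [0,0,0,0.015,0.5,0,0,0,0.03,0.5,0,0,0,0.045,0.5]

```text
time_s: 16.35
position: [570.8, 167.3, 102.8]
orientation: [0.746, 0.666, 0.0, 0.003]
wrist_force: [0.6, 0.1, 0.2]
finger_gap: 53.8
```

```bash
python3 - <<'E'
from bench import robot
from h import *
cmd(robot,570,167.6,102.7,17.3)
mz(robot,4)
c=robot.camera("wrist");cv2.imwrite("pics/w17.png",c["frame"])
E
```

```text
t 16.35 pos [570.8 167.3 102.8] ty -6.51 tz [ 0.0045 -0.0048 -1.    ] F [0.6 0.1 0.2] Mz 0.281 gap 53.8
shift [ 0.0002 -0.0008  0.0001] roll -0.4156 (-23.81 deg) rows>=4
Mz [0.2   0.195 0.202 0.213] mean 0.202 F [ 0.2 -0.1 -0.1] eff6 mean -0.236 sd 0.038
t 16.55 pos [570.8 167.3 102.8] ty -6.47 tz [ 0.0045 -0.0046 -1.    ] F [-0.2  0.6 -0.1] Mz 0.213 gap 53.4
shift [ 0.0002 -0.0008  0.0001] roll -0.4149 (-23.77 deg) rows>=4
```

View pics/w17.png

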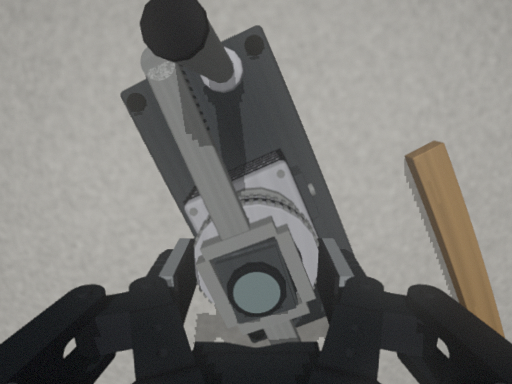

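Emit:
carry_out:
  rows: [0,0,0,0.01,0.5,0,0,0,0.02,0.5,0,0,0,0.03,0.5]

```text
time_s: 16.85
position: [570.8, 167.2, 102.9]
orientation: [0.756, 0.655, 0.0, 0.003]
wrist_force: [0.7, -0.4, -0.8]
finger_gap: 53.8
```

```bash
python3 - <<'E'
from bench import robot
from h import *
cmd(robot,570,167.6,102.7,17.3)
mz(robot,6)
E
```

```text
t 16.85 pos [570.8 167.2 102.9] ty -8.23 tz [ 0.0046 -0.0047 -1.    ] F [ 0.7 -0.4 -0.8] Mz 0.401 gap 53.8
shift [ 0.0002 -0.0009  0.0002] roll -0.4455 (-25.53 deg) rows>=4
Mz [0.294 0.285 0.272 0.235 0.278 0.23 ] mean 0.266 F [ 0.9 -0.2 -0.1] eff6 mean -0.277 sd 0.034
t 17.15 pos [570.8 167.2 102.9] ty -8.21 tz [ 0.0046 -0.0045 -1.    ] F [0.3 0.1 0.2] Mz 0.230 gap 53.5
shift [ 0.0003 -0.0009  0.0002] roll -0.4452 (-25.51 deg) rows>=4
```

The ring is snug at about 0.4 N m. I release it and rise.

Emit:
carry_out:
  rows: [0,0,0,0,0.65,0,0,0,0,0.8,0,0,0,0,0.8,0,0,-0.01,0.02,0.8,0,0,-0.025,0.04,0.8,0,0,-0.04,0,0.8,0,0,-0.05,0,0.8,0,0,-0.05,0,0.8]

```text
time_s: 17.82
position: [572.6, 167.7, 156.2]
orientation: [0.756, 0.654, 0.003, 0.004]
wrist_force: [1.3, -0.2, 0.5]
finger_gap: 68.2
```

```bash
python3 - <<'E'
from bench import robot
from h import *
cmd(robot,570,167.6,150,13)
E
```

```text
t 17.82 pos [572.6 167.7 156.2] ty -8.29 tz [ 0.0102 -0.0025 -0.9999] F [ 1.3 -0.2  0.5] Mz -0.036 gap 68.2
shift [-0.0005 -0.0026  0.0062] roll -0.3715 (-21.29 deg) rows>=3
```

Emit:
carry_out:
  rows: [0,-0.002,0.003,-0.1,0.8,0,-0.003,0.006,-0.2,0.8,0,-0.003,0.006,-0.3,0.8,0,-0.003,0.006,-0.37,0.8,0,-0.003,0.006,-0.37,0.8,0,-0.003,0.006,-0.37,0.8]

```text
time_s: 18.32
position: [569.4, 168.0, 149.8]
orientation: [0.624, 0.781, 0.002, 0.004]
wrist_force: [0.7, -0.9, -0.2]
finger_gap: 68.6
```

```bash
python3 - <<'E'
from bench import robot
from h import *
import pickle
cmd(robot,570,167.6,150,13)
c=robot.camera("wrist");cv2.imwrite("pics/w18.png",c["frame"]);pickle.dump((c,robot.sense()),open("w18.pkl","wb"));crop(c,190,30,330,280,2.4,"w18a.png");crop(c,195,180,325,300,6,"w18h.png")
E
```

```text
t 18.32 pos [569.4 168.  149.8] ty 12.75 tz [ 0.0095 -0.0025 -1.    ] F [ 0.7 -0.9 -0.2] Mz 0.028 gap 68.6
shift [-0.0005  0.0005 -0.0002] roll -0.0043 (-0.25 deg) rows>=1
```

View pics/w18.png

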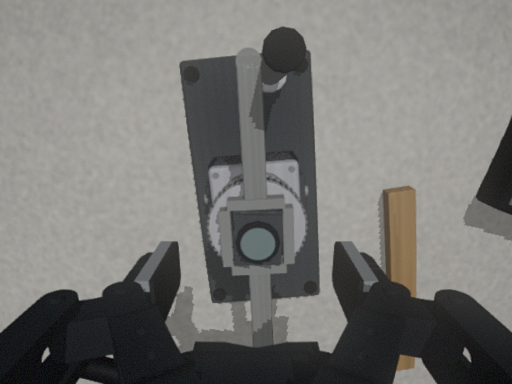

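View pics/w18h.png

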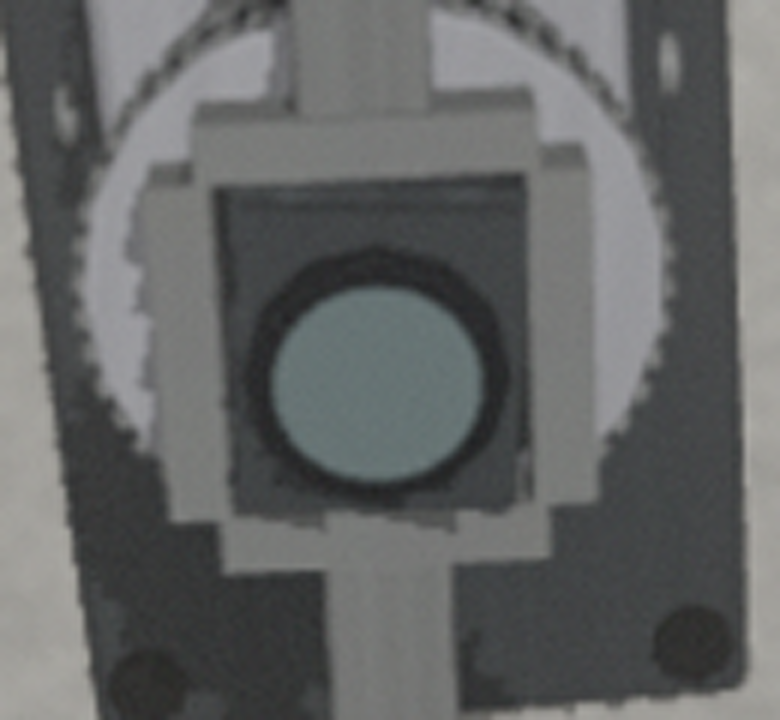

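```bash
python3 - <<'E'
from h import *
from bench import robot
import pickle
c,s=pickle.load(open("w18.pkl","rb"))
T=lambda x,y:(195+x/6-.4,180+y/6-.4)
P=[onz(c,u,110) for u in [(248.3,58),(263.2,335)]];v=P[0]-P[1];print("arm",np.degrees(np.arctan2(v[1],v[0])))
a,b=onz(c,T(194,121),110),onz(c,T(537,107),110);v=b-a;print(np.degrees(np.arctan2(v[1],v[0])))
a,b=onz(c,T(222,575),110),onz(c,T(551,557),110);v=b-a;print(np.degrees(np.arctan2(v[1],v[0])))
e=[onz(c,T(*u),110) for u in [(194,121),(537,107),(222,575),(551,557)]];print("centre",np.mean(e,0))
print("nose",onz(c,T(377,383),118))
cmd(robot,570,167.6,122.4,14.5)
E
```

```text
arm 105.71061112419487
15.050719404184303
15.984428752498625
centre [570.02967064 167.2270492  110.        ]
nose [569.92730561 167.48099896 118.        ]
t 18.37 pos [569.5 168.  149.9] ty 12.77 tz [ 0.0096 -0.0026 -1.    ] F [ 0.9  0.5 -0.5] Mz -0.014 gap 68.1
shift [-0.0004  0.0002  0.0275] roll -0.0302 (-1.73 deg) rows>=1
```

Emit:
carry_out:
  rows: [0,0,0.008,-0.02,0.8,0,0,0.015,-0.049,0.8,0,0,0.02,-0.049,0.8,0,0,0.024,-0.049,0.8,0,0,0.0265,-0.049,0.8,0,0,0.0265,-0.049,0.8]

```text
time_s: 18.87
position: [569.2, 167.8, 122.5]
orientation: [0.605, 0.796, 0.001, 0.004]
wrist_force: [-0.3, 0.1, -0.5]
finger_gap: 68.2
```

```bash
python3 - <<'E'
from bench import robot
from h import *
cmd(robot,570,167.6,122.9,15.6)
c=robot.camera("wrist");cv2.imwrite("pics/w19.png",c["frame"])
E
```

```text
t 18.87 pos [569.2 167.8 122.5] ty 15.55 tz [ 0.0082 -0.0033 -1.    ] F [-0.3  0.1 -0.5] Mz -0.012 gap 68.2
shift [-0.0004  0.0007 -0.0004] roll -0.0009 (-0.05 deg) rows>=1
```

View pics/w19.png

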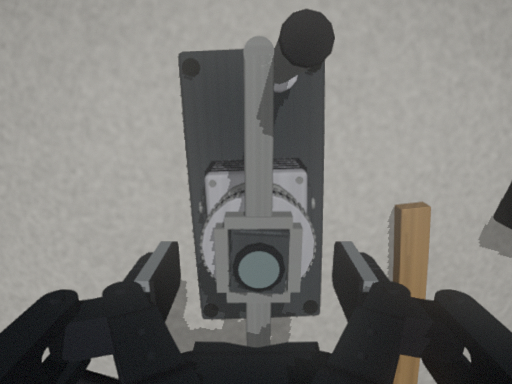

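Emit:
carry_out:
  rows: [0,0.0008,0,0,0.7,0,0.0008,0,0,0.5,0,0.0008,0,0,0.3,0,0.0008,0,0,0.2,0,0.0008,0,0,0.2,0,0.0008,0,0,0.2]
  force: 40

```text
time_s: 19.42
position: [570.3, 168.1, 123.7]
orientation: [0.605, 0.796, 0.002, 0.004]
wrist_force: [-2.4, -0.6, 5.4]
finger_gap: 36.7
```

Emit:
carry_out:
  rows: [0,0,-0.001,0,0.2,0,0,-0.003,0,0.2,0,0,-0.005,0,0.2,0,0,-0.007,0,0.2]

```text
time_s: 19.75
position: [570.2, 168.1, 130.3]
orientation: [0.605, 0.796, 0.002, 0.004]
wrist_force: [0.8, 0.2, -2.4]
finger_gap: 36.4
```

```bash
python3 - <<'E'
from bench import robot
from h import *
cmd(robot,570,167.6,122.9,15.6)
c=robot.camera("wrist");cv2.imwrite("pics/w20.png",c["frame"])
E
```

```text
t 19.75 pos [570.2 168.1 130.3] ty 15.55 tz [ 0.0089 -0.0029 -1.    ] F [ 0.8  0.2 -2.4] Mz 0.001 gap 36.4
shift [-0.0004 -0.0004  0.0074] roll -0.0008 (-0.05 deg) rows>=1
```

View pics/w20.png

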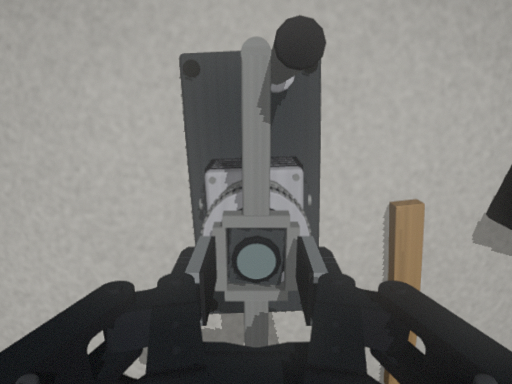

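Emit:
carry_out:
  rows: [0,0,-0.004,0,0.2,0,0,-0.01,0,0.2,0,0,-0.02,0,0.2,0,0,-0.04,0,0.2,0,0,-0.065,0,0.2,0,0,-0.07,0,0.2,0,0,-0.07,0,0.2]

```text
time_s: 20.38
position: [571.6, 168.4, 204.3]
orientation: [0.605, 0.796, 0.004, 0.006]
wrist_force: [0.1, 0.1, -1.3]
finger_gap: 36.2
```

```bash
python3 - <<'E'
from bench import robot
from h import *
cmd(robot,543,-246,200,-14)
c=robot.camera("wrist");cv2.imwrite("pics/w21.png",c["frame"]);crop(c,180,120,340,280,4.7,"w21h.png")
s=robot.camera("scene");crop(s,270,110,390,230,5,"s21.png")
E
```

```text
t 20.38 pos [571.6 168.4 204.3] ty 15.55 tz [ 1.530e-02 -6.000e-04 -9.999e-01] F [ 0.1  0.1 -1.3] Mz 0.041 gap 36.2
shift [-0.3916 -0.1387  0.0041] roll 0.5158 (29.55 deg) rows>=10
```

View pics/w21h.png

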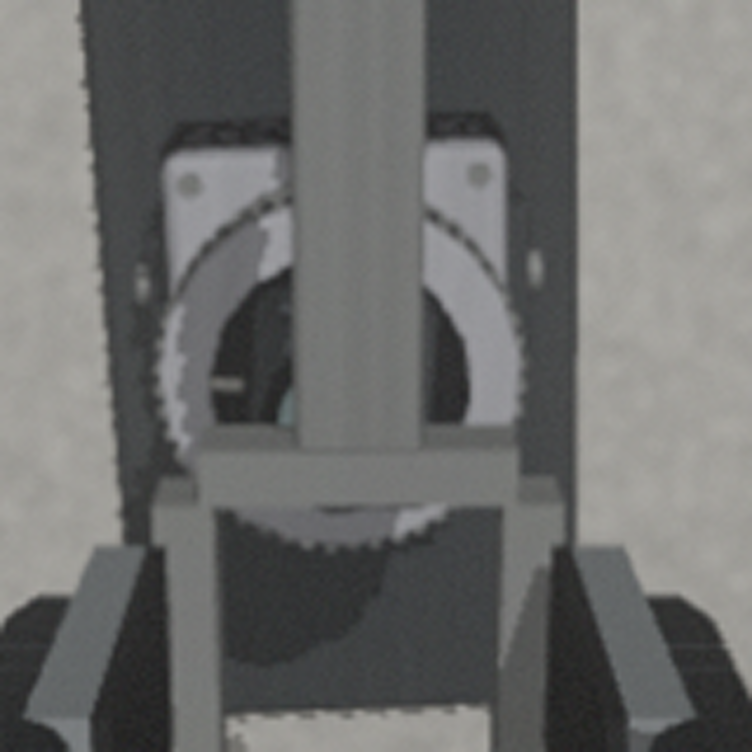

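View pics/s21.png

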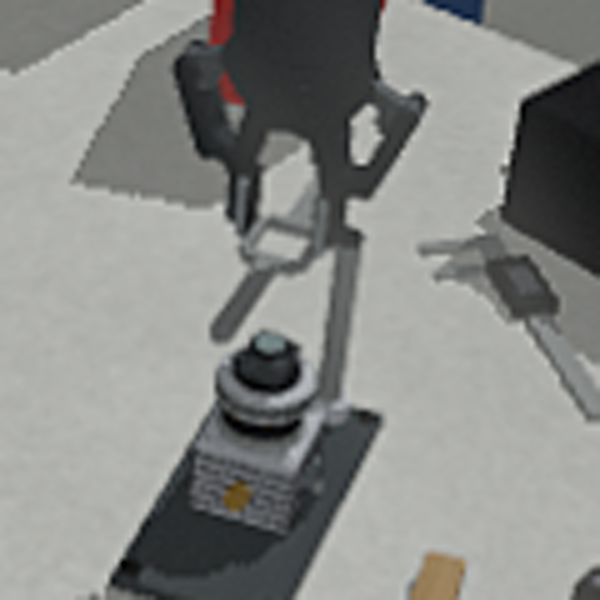

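```bash
python3 - <<'E'
from bench import robot
from h import *
c=robot.camera("wrist");print(robot.sense()["position"])
crop(c,180,120,340,280,4.7,"w21i.png")
T=lambda x,y:(180+x/4.7-.4,120+y/4.7-.4)
g=cv2.cvtColor(c["frame"],cv2.COLOR_BGR2GRAY)[196:208,222:238];print(g)
print("mark",onz(c,T(227,383),102))
a,b=onz(c,T(211,383),102),onz(c,T(468,383),102);print(a,b,(a+b)/2)
cmd(robot,543,-246,200,-14)
E
```

```text
[568.77653763 168.23801084 199.95155291]
[[107 108 110 111 111 111 110  86  58  43  43  41  40  43  40  44]
 [107 111 111 109 111 111 108  81  48  45  44  48  40  41  42  41]
 [108 109 110 109 110 111 105  73  46  40  43  39  45  42  42  45]
 [110 109 112 112 110 109  91  65  45  44  44  40  38  45  40  44]
 [112 109 111 110 111 108  87  55  42  38  43  44  42  44  41  44]
 [110 109 112 112 110 108  83  50  48  42  42  46  43  41  38  47]
 [109 110 110 110 110 103  90  83  76  71  75  70  72  58  42  49]
 [112 108 111 110 111  98 100 108 103 102 101 101 100  75  48  43]
 [112 110 113 110 109 104  93  94  94  95  98 100 102  80  48  47]
 [108 110 111 110 109 104  84  59  58  62  63  70  72  64  47  48]
 [106 108 111 108 109 109  83  43  44  44  41  41  47  40  43  49]
 [108 108 110 109 108 104  87  56  46  42  41  38  40  40  41  51]]
mark [550.32073029 164.58301512 102.        ]
[548.03824292 163.95231337 102.        ] [584.68781445 174.06804312 102.        ] [566.36302868 169.01017824 102.        ]
t 20.53 pos [568.8 168.2 200. ] ty 15.56 tz [ 0.007 -0.003 -1.   ] F [-0.5 -0.6 -0.9] Mz 0.010 gap 36.8
shift [-0.3922 -0.1359  0.001 ] roll 0.5158 (29.56 deg) rows>=10
```

Emit:
carry_out:
  rows: [-0.035,-0.012,0,0.05,0.2,-0.075,-0.026,0,0.1,0.2,-0.11,-0.04,0,0.15,0.2,-0.15,-0.053,0,0.2,0.2,-0.19,-0.067,0,0.25,0.2,-0.23,-0.081,0,0.3,0.2,-0.265,-0.094,0,0.35,0.2,-0.3,-0.106,0,0.4,0.2]

```text
time_s: 21.2
position: [545.4, -151.3, 199.4]
orientation: [0.752, 0.659, 0.001, 0.002]
wrist_force: [0.9, -0.5, -0.8]
finger_gap: 36.7
```

```bash
python3 - <<'E'
from bench import robot
from h import *
cmd(robot,543,-246,150,-14)
E
```

```text
t 21.20 pos [ 545.4 -151.3  199.4] ty -7.58 tz [ 0.0042 -0.0027 -1.    ] F [ 0.9 -0.5 -0.8] Mz 0.010 gap 36.7
shift [-0.094   0.0099  0.0496] roll 0.1121 (6.42 deg) rows>=3
```

Emit:
carry_out:
  rows: [-0.035,0.004,0.01,0.05,0.2,-0.07,0.008,0.03,0.1,0.2,-0.094,0.01,0.06,0.112,0.2,-0.094,0.01,0.1,0.112,0.2,-0.094,0.01,0.13,0.112,0.2,-0.094,0.01,0.15,0.112,0.2,-0.094,0.01,0.155,0.112,0.2,-0.094,0.01,0.155,0.112,0.2]

```text
time_s: 21.87
position: [541.3, -245.0, 41.7]
orientation: [0.788, 0.616, -0.001, -0.0]
wrist_force: [-1.2, 0.2, 0.2]
finger_gap: 36.6
```

```bash
python3 - <<'E'
from bench import robot
from h import *
cmd(robot,543,-246,22,-14)
c=robot.camera("wrist");cv2.imwrite("pics/w22.png",c["frame"])
E
```

```text
t 21.87 pos [ 541.3 -245.    41.7] ty -14.00 tz [-1.9e-03 -3.0e-04 -1.0e+00] F [-1.2  0.2  0.2] Mz 0.029 gap 36.6
shift [-0.0006  0.0019  0.0197] roll -0.0000 (-0.00 deg) rows>=1
```

View pics/w22.png

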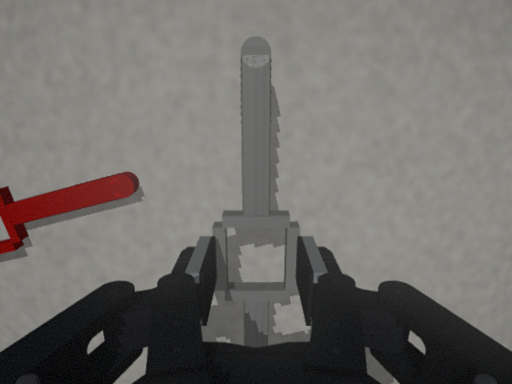

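Emit:
carry_out:
  rows: [0,0,0.008,0,0.2,0,0,0.014,0,0.2,0,0,0.0175,0,0.2,0,0,0.019,0,0.2,0,0,0.0205,0,0.2,0,0,0.0205,0,0.2]

```text
time_s: 22.42
position: [543.0, -246.0, 23.4]
orientation: [0.788, 0.616, 0.0, 0.002]
wrist_force: [-0.0, 1.0, -0.9]
finger_gap: 36.8
```

```bash
python3 - <<'E'
from bench import robot
from h import *
cmd(robot,543,-246,21,-14)
E
```

```text
t 22.42 pos [ 543.  -246.    23.4] ty -13.99 tz [ 0.0022 -0.0023 -1.    ] F [-0.   1.  -0.9] Mz 0.063 gap 36.8
shift [-0.     -0.      0.0024] roll 0.0003 (0.01 deg) rows>=1
```

Emit:
carry_out:
  rows: [0,0,0.001,0,0.2,0,0,0.002,0,0.2,0,0,0.003,0,0.2]

```text
time_s: 22.67
position: [543.4, -246.2, 21.7]
orientation: [0.788, 0.616, 0.001, 0.002]
wrist_force: [-3.6, 1.8, 11.4]
finger_gap: 36.8
```

Contact. Open and rise.

Emit:
carry_out:
  rows: [0,0,-0.0005,0,0.5,0,0,-0.0005,0,0.8,0,0,-0.0005,0,0.8,0,0,-0.02,0,0.8,0,0,-0.06,0,0.8,0,0,-0.1,0,0.8,0,0,-0.14,0,0.8,0,0,-0.14,0,0.8]

```text
time_s: 23.33
position: [547.4, -249.6, 170.7]
orientation: [0.788, 0.616, 0.004, 0.009]
wrist_force: [1.7, -1.3, 0.8]
finger_gap: 68.2
```

Emit:
carry_out:
  rows: [0,0,0,0,0.8,0,0,0,0,0.8,0,0,0,0,0.8]

```text
time_s: 23.58
position: [547.0, -249.4, 170.0]
orientation: [0.788, 0.616, 0.004, 0.009]
wrist_force: [-0.1, -0.1, -0.5]
finger_gap: 68.2
```

```bash
python3 - <<'E'
from bench import robot
from h import *
c=robot.camera("wrist");cv2.imwrite("pics/w23.png",c["frame"])
c=robot.camera("scene");cv2.imwrite("pics/s23.png",c["frame"])
E
```

```text
(no output)
```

View pics/w23.png

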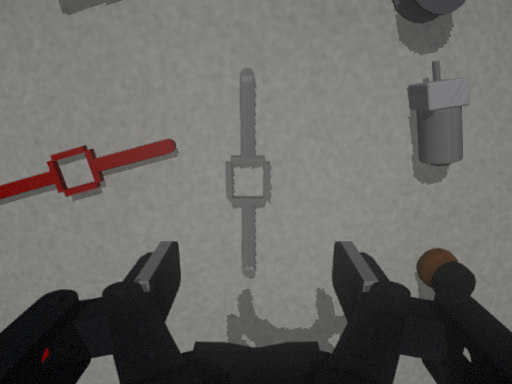

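View pics/s23.png

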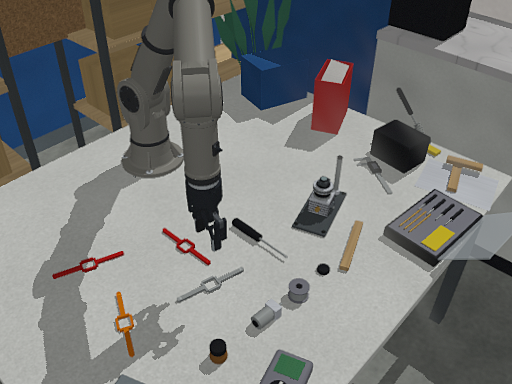

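The wrench lies flat, centred at (248,180) in the wrist view, and the bystanders look unmoved. I'm handing in.

```bash
python3 - <<'E'
from bench import robot
print(robot.finish_job())
E
```

```text
the job is handed in; nothing more can be done
None
```

I locked the focus, took the wrench off and laid it flat on the table, then handed the job in at about 24 s of the 64 s allowed. No verdict comes back, so the results below are my own readings.

- **Wrench on:** I picked the steel wrench and left the orange and red look-alikes alone. It went over the flats with no catching and seated on the shoulder at about 7 N.
- **Lock ring:** I turned it clockwise about 0.92 rad. It ran free at about 0.1 N m, jammed after roughly 0.8 rad, and I stopped at 0.40 N m.
- **Wrench off:** I put it back where it came from. The last wrist picture shows it lying flat and released.

**Last checks:**
- **Barrel:** its mark turned about 3 degrees (about 1 mm), well inside the 11 degree limit.
- **Bystanders:** they look where they were in the last scene picture. I checked this by eye only and did not measure them.
- **Washer twist:** I could not see it directly. The turning torque suggests about 0.13 rad. The torque at rest and the angle turned after the jam suggest up to 0.17 to 0.18 rad. Both lie between the 0.05 snug and 0.22 overtightened limits.
- **Torque readings:** they carried about 0.03 to 0.05 N m of noise. One reading after the jam dipped to 0.28 N m between 0.34 and 0.40.

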